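# Clamp the hinge block with the one-hand bar clamp

## Task

Set the wooden hinge block upright on the plywood board between the clamp's jaws, its end flush against the upright white strip and in line with the round pad, and let it go. Then close the clamp with its trigger alone, pumping the trigger towards the grip with full strokes and letting it right out in between, until the sprung pad meets the block and is pressed in to somewhere near half of its travel - snug, never crushed near the end of the spring. Finish still holding the trigger squeezed like that; do not shove the bar or its jaw by hand, and leave the other things on the shelf where they are.

Things in the scene. Friction and masses are not known exactly. Their poses are not given: they have to be found in the camera images.
- block_center (a point): The loose hinge block: hardwood, 40 mm (its x) by 56 mm (its y) by 64 mm tall, upright on the shelf, a flat cross-shaped steel hinge plate on its top, about 110 g. The point is its centre, half-way up. It is clamped along its 56 mm (y, either way round) and can be held across its 40 mm.
- block: The same hinge block; this point is the centre of its underside.
- stop_face (a point): Point on the face of the white strip, 32 mm above the board, where the middle of the block's end belongs: seated, the block's centre is at y 28 mm, x 0, z 0 of this frame. z is up; y points square out of the strip, along the clamp's bar to the moving jaw; x along the strip, away from the bar. Everything fixed near the seat is lower than 25 mm above this point.
- strip: The stop: white melamine-faced chipboard strip, 15 mm thick, 82 mm long, 56 mm tall, screwed upright on the board against the fixed jaw. This origin lies on the board's top in the bar's middle line; axes as at stop_face.
- jig: Plywood clamping board, 130 mm (x) by 290 mm (y), 18 mm thick, fixed on the shelf, with the one-hand bar clamp's body screwed on. Origin on the shelf surface, under the bar's middle line; axes as at stop_face, which is at x 48, y -40, z 50 mm. The flat toothed bar (18 mm wide, top at z 44 mm) runs along y at x 0.
- pad_face (a point): Centre of the face of the round sprung pad (36 mm across) on the moving jaw, in line with the seat but 8 mm lower than the block's centre. It looks to the stop (-y) and starts 82 to 100 mm from the strip. It moves with the bar and gives way on its spring.
- handle_back (a point): On the clamp's fixed pistol grip, a level bar 18 mm thick (y), 32 mm high, reaching 84 mm out to -x, clear of the board: centre of its back face (looks to -y) at the place to hold, at x -56, y -130, z 40 mm of the jig. Axes as at stop_face. The trigger lies on its +y side.
- trigger_face (a point): Centre of the trigger's outer face (looks to +y) where it is pressed; trigger 12 mm thick, 30 mm high, 72 mm long. Level with handle_back and 58 mm from it along y at rest, 40 mm when squeezed home. As the grip is fixed, fingers closing about the point 20 mm (+y) from handle_back work the trigger fully without shifting.
- trigger (a joint): Trigger angle: 0 let right out, 0.26 rad squeezed home. A return spring (3 to 5 N at the fingers) lets it out. Each full stroke draws the bar about 8 mm (2 teeth); a ratchet (4.2 mm teeth) keeps what is won when it is let out, less up to one tooth once the pad presses. The pad gets about 1.8 times the fingers' force, less spring and friction.
- bar (a joint): How far the toothed bar with the moving jaw has been drawn in, m. It can only go in, never back out. Starts at 0.016 to 0.032; the pad meets the seated block at about 0.059.
- pad (a joint): How far the sprung pad is pressed in on its jaw, m: 0 free, 0.014 at the end of its travel. Its spring takes 3 N for each mm.
- bucket: Bystander: red plastic bucket upside down, 220 mm across at the rim, 194 mm tall, right at the back.
- jar: Bystander: closed glass jar, 76 mm across, 115 mm tall, at the back.
- funnel: Bystander: orange plastic funnel standing on its 124 mm wide mouth, 118 mm tall, at the back.
- brush: Bystander: toilet brush with a wooden handle, 390 mm long, lying at the back left; the point is under its bristle head, the handle points left.
- strainer: Bystander: steel drain strainer, 82 mm across, 45 mm tall, on the right near the robot.
- glue: Bystander: glue bottle, 60 mm across, 165 mm tall, standing on the left.
- offcut: Bystander: flat wooden offcut, 30 by 85 by 18 mm, lying on the left near the robot.
- old_hinge: Bystander: old steel butt hinge, opened flat, 68 by 76 mm, 9 mm high, lying near the robot.
There are look-alikes about, which are no part of the job. Leave any blue or purple look-alike of the block alone.

How it is judged:
By the outcome, as a careful person would: the job done as asked, in the order asked, and still so for the second after the job is handed in, while the arm keeps its last pose, push and grip.
It also fails if it takes over 61 s, if anything falls off the work surface, if the arm or the gripper's body presses on something with over 40 N, if the wrist force passes 120 N, or if a joint passes its speed limit or range.

## Robot

A 6-joint arm with a two-finger parallel gripper is mounted at the origin on the work surface. World frame = base frame: x ahead of the robot, y to its left, z up, the work surface at z = 0. Lengths are in m, angles in rad, forces in N, time in s.
With the tool pointing down it reaches from about 0.35 to 0.875 m from the base axis. Payload 4.2 kg.
Tool frame: the origin (TCP) lies midway between the tips of the shut fingers; the grasp point (between the pads) lies 19 mm behind it; z points along the fingers, y is the direction in which the jaws open and shut (so a half turn about z gives the same grasp; the last joint's range is limited). The gripper opens to 85 mm and grips with 20 to 120 N. Pads are 22 mm wide; open, the fingers measure 114 mm over their backs; the gripper's body (76 mm by 85 mm) begins 54 mm behind the grasp point. The pads swing forward as they close: fully open they stand 13 mm farther back than shut.
Start: joints at [1.543, 0.385, 0.008, 0, -1.194, -0.259], TCP at [0.177, 0.599, 0.231] pointing down, gripper open.
Joint ranges: [-3.14, 3.14], [-1.21, 2.06], [-1.07, 1.41], [-3.16, 2.05], [-2.99, -0.16], [-3.1, 3.1]. Speed limits (rad/s): [2.79, 2.79, 3.14, 3.14, 3.14, 3.14].

## Interface

Orientations are given as a unit quaternion [x, y, z, w].
In Python, from rig import status, eyes, close_job gives the robot as it stands.
- The arm moves only by the tool move_arm, never from a script. Its argument "deltas" is a list of rows, each a list of 5 numbers: the shift along the tool's x, y, z in units of 50 mm (1.0 is 50 mm), then the turn about the tool's z in units of 10 degrees (1.0 is 10 degrees), then the opening in per cent of the stroke, from 0 (shut) to 100 (fully open). In form: [[dx, dy, dz, turn, gripper], ...]. A call has 1 to 10 rows; each row is the pose to reach, as a shift and turn from the pose measured when the call began, along the tool's axes at that moment; what a row does not reach only later rows make up. A row lasts 1/8 s, in which the tool goes at most 62.5 mm and 10.7 degrees, less where a joint would pass 70% of its speed; a pose out of reach is approached as far as the arm can. A call with a gripper value outside its range is refused whole. The fingers move at their own pace and stop on an object; the grip force is fixed at half the most. Time passes only in rows, so rows that repeat a pose let the fingers close. It gives the time, the measured TCP pose, the force and the opening at its end, in the units of the state.
- status.get_state(): the state, without advancing time (a new reading comes with each control period).
- eyes.read_camera(name): name is "scene" or "top" or "wrist"; returns the picture (420x560x3 uint8, blue, green, red); there is no depth.
- eyes.calibration(name): a dict with "K" (3x3 intrinsics, pixels), "dist" ([k1, k2, p1, p2, k3] as OpenCV has them; the pictures are not rectified), "R" (3x3) and "t" (3): a world point X has camera coordinates R X + t; the wrist camera has in their place "tool_from_camera" (4x4, takes a point from camera to tool coordinates, whose origin is the TCP and whose axes are the flange's). Camera axes: x right, y down, z forward; pixel columns grow to the right and rows downward; lengths in m; the calibration is good to about 2 mm. A picture is of the moment at which its call begins: read the wrist's pose just before it. calibration takes no time and is no camera call.
- close_job(): hands the job in, once; it reports no verdict.
The state is a dict: "t": time; "q": joint angles; "joint_vel": joint speeds; "effort": joint torques, N m; "position": TCP position; "ee_rot": TCP orientation; "contact_force": force on the tool from outside, world axes, zero at the start; "ft_torque": the same for the moment, N m; "gripper_width": finger opening in m.
Only numpy, scipy, OpenCV 4.12 (cv2) and the standard library are available. Lean on these libraries where they do the work, as an engineer would, in place of code of your own. Each camera call takes 0.05 s, during which the arm holds its last target.

## Working session

There is one attempt and no reset: what is moved stays moved. The work goes in short steps, Python scripts to look and compute and a tool call to move; the robot and the scene stay as the last step left them, time stands still between calls to the robot, and variables do not carry over. Pictures are saved under pics/ and viewed, and the job is handed in when it is done.

Besides the shell and the picture viewer there is one more tool, called after "Emit:" as a command line: name --pt "numbers of a row" for each row, then --argument value for the rest. move_arm: Moves the arm, as the interface text tells. Its arguments: {"type":"object","properties":{"deltas":{"type":"array","items":{"type":"array","items":{"type":"number"}}}},"required":["deltas"]}

```bash
ls -la && mkdir -p pics && python3 - <<'E'
from rig import status, eyes
import cv2, numpy as np
s=status.get_state(); print({k:np.round(v,4).tolist() for k,v in s.items()})
for n in ("scene","top","wrist"):
    c=eyes.calibration(n); print(n,{k:np.round(v,4).tolist() for k,v in c.items()})
    cv2.imwrite(f"pics/{n}0.png",eyes.read_camera(n))
E
```

```text
total 12
drwxr-xr-x  3 agent agent 4096 Dec  7 04:37 .
drwxr-xr-x 23 root  root  4096 Dec  7 04:37 ..
drwxr-xr-x  2 agent agent 4096 Dec  7 04:37 pics
{'t': 0.0, 'q': [1.5426, 0.3856, 0.0066, -0.0005, -1.194, -0.2586], 'joint_vel': [-0.0014, 0.0001, 0.0001, 0.0018, -0.0014, -0.0011], 'effort': [0.0, -39.2288, 18.8412, 4.1865, -0.0045, -0.0], 'position': [0.1766, 0.5989, 0.2302], 'ee_rot': [0.9897, -0.143, -0.0001, 0.0011], 'contact_force': [0.1067, 0.1892, 0.3235], 'ft_torque': [-0.0029, -0.0169, 0.0328], 'gripper_width': 0.0855}
scene {'K': [[463.7087, 0.0, 276.7351], [0.0, 463.7087, 213.7224], [0.0, 0.0, 1.0]], 'dist': [0.0011, 0.0, 0.0, 0.0, 0.0], 'R': [[0.5452, 0.8382, 0.013], [0.5718, -0.3605, -0.7369], [-0.613, 0.4092, -0.6758]], 't': [-0.2676, -0.2911, 1.6014]}
top {'K': [[418.3686, 0.0, 270.7212], [0.0, 418.3686, 206.5938], [0.0, 0.0, 1.0]], 'dist': [0.0379, 0.0, 0.0, 0.0, 0.0], 'R': [[-0.0268, -0.9996, 0.0025], [-0.9922, 0.0263, -0.1215], [0.1214, -0.0058, -0.9926]], 't': [0.0079, 0.5846, 1.0206]}
wrist {'K': [[332.8837, 0.0, 280.116], [0.0, 332.8837, 209.1909], [0.0, 0.0, 1.0]], 'dist': [0.0073, 0.0, 0.0, 0.0, 0.0], 'tool_from_camera': [[0.0003, -0.963, -0.2696, 0.0676], [1.0, 0.0006, -0.0013, 0.0001], [0.0014, -0.2696, 0.963, -0.1416], [0.0, 0.0, 0.0, 1.0]]}
```

View pics/scene0.png

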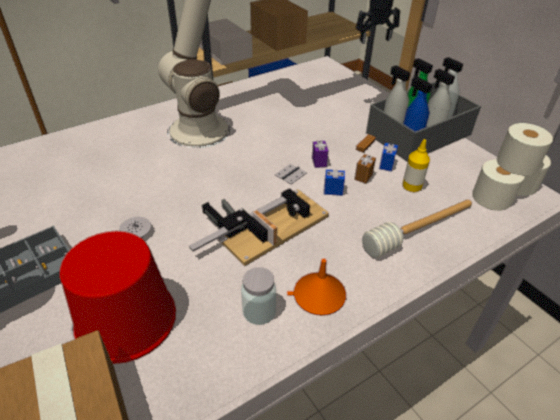

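View pics/top0.png

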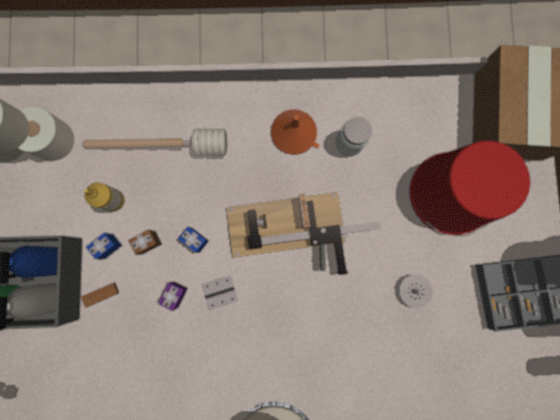

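View pics/wrist0.png

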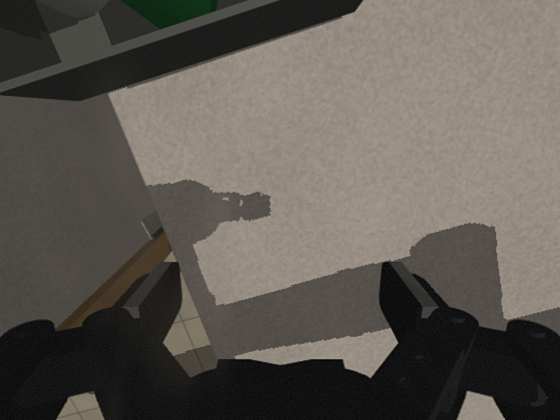

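The scene view shows these candidates for the block: blue (102,245), blue (192,239), purple (172,296), all in top-view pixels, and brown wood (144,242). The brown one fits the description. The offcut at (100,295) is flat wood with no hinge plate. Next I check it in close crops and measure.

```bash
cat > h.py <<'E'
from rig import status, eyes
import cv2, numpy as np
from scipy.spatial.transform import Rotation as Rn
def cam(n,s=None):
    c=eyes.calibration(n); K=np.array(c['K']); d=np.array(c['dist'])
    if n=='wrist':
        T=np.array(c['tool_from_camera']); Rt=Rn.from_quat(s['ee_rot']).as_matrix()
        Rwc=Rt@T[:3,:3]; o=Rt@T[:3,3]+np.array(s['position'])
        return K,d,Rwc.T,-Rwc.T@o
    return K,d,np.array(c['R']),np.array(c['t'])
def ray(C,uv):
    K,d,R,t=C
    p=cv2.undistortPoints(np.array(uv,float).reshape(-1,1,2),K,d).reshape(-1,2)
    v=np.c_[p,np.ones(len(p))]@R; o=-R.T@t
    return o,v/np.linalg.norm(v,axis=1)[:,None]
def onz(C,uv,z):
    o,v=ray(C,uv); return o+v*((z-o[2])/v[:,2])[:,None]
def proj(C,X):
    K,d,R,t=C
    return cv2.projectPoints(np.array(X,float).reshape(-1,3),cv2.Rodrigues(R)[0],t,K,d)[0].reshape(-1,2)
def crop(im,x0,y0,x1,y1,f):
    return cv2.resize(im[y0:y1,x0:x1],None,fx=f,fy=f,interpolation=cv2.INTER_CUBIC)
E
python3 - <<'E'
from h import *
t=cv2.imread('pics/top0.png'); s=cv2.imread('pics/scene0.png')
cv2.imwrite('pics/c1.png',crop(t,215,180,395,290,4.4))
a=crop(t,80,220,220,320,4);b=crop(s,300,125,440,225,4)
cv2.imwrite('pics/c2.png',np.vstack([a,b])[:, :][::1] if 0 else cv2.resize(np.hstack([a,b]),(800,286)))
cv2.imwrite('pics/c3.png',crop(s,185,170,345,270,5))
E
```

```text
(no output)
```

View pics/c1.png

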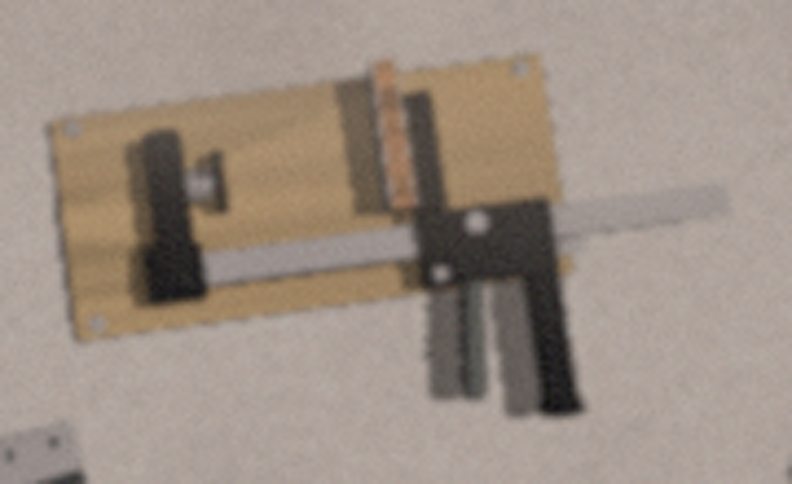

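View pics/c2.png

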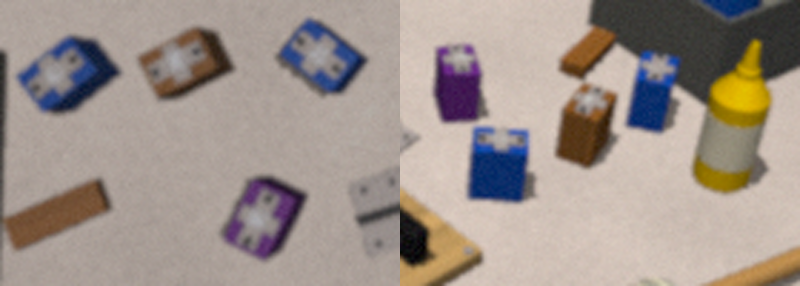

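View pics/c3.png

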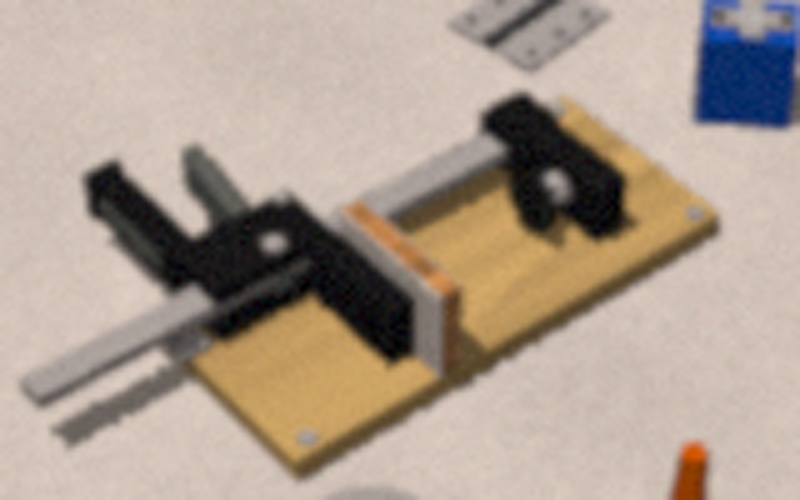

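```bash
python3 - <<'E'
from h import *
C=cam('top'); im=cv2.imread('pics/top0.png')
cor=np.array([[50,122],[540,57],[575,265],[80,340]])/4.4+[215,180]
P=onz(C,cor,0.018); print('board',P.round(4).tolist()); print([np.linalg.norm(P[i]-P[(i+1)%4]).round(4) for i in range(4)])
bar=np.array([[205,268],[410,240],[560,222],[725,199]])/4.4+[215,180]
B=onz(C,bar,0.044); print('bar',B.round(4).tolist())
st=np.array([[375,62],[392,62],[413,205],[393,207]])/4.4+[215,180]
S=onz(C,st,0.074);print('strip top',S.round(4).tolist())
hsv=cv2.cvtColor(im,cv2.COLOR_BGR2HSV)
sub=hsv[225:262,122:165]
m=(((sub[...,0]<20)&(sub[...,1]>90))).astype(np.uint8)
m=cv2.morphologyEx(m,cv2.MORPH_CLOSE,np.ones((7,7)))
cn=max(cv2.findContours(m,cv2.RETR_EXTERNAL,cv2.CHAIN_APPROX_NONE)[0],key=cv2.contourArea)
r=cv2.minAreaRect(cn); print(r); bx=cv2.boxPoints(r)+[122,225]; print(onz(C,bx,0.064).round(4).tolist())
# top face corners by eye in c2 crop (scale 4*800/1120)
f=4*800/1120
tc=np.array([[138,55],[205,28],[220,68],[160,98]])/f+[80,220]
Q=onz(C,tc,0.064);print('block',Q.round(4).tolist(),Q.mean(0))
s=status.get_state();print(Rn.from_quat(s['ee_rot']).as_matrix().round(3))
for k,z in (('tcp',0.1),):
  R=Rn.from_quat(s['ee_rot']).as_matrix(); print(R.T@(Q.mean(0)-s['position'])/0.05)
E
```

```text
board [[0.5869, 0.106, 0.018], [0.6176, -0.1813, 0.018], [0.4957, -0.1958, 0.018], [0.4603, 0.0905, 0.018]]
[np.float64(0.2889), np.float64(0.1227), np.float64(0.2885), np.float64(0.1275)]
bar [[0.4985, 0.0173, 0.044], [0.5112, -0.0988, 0.044], [0.5192, -0.1838, 0.044], [0.5297, -0.2774, 0.044]]
strip top [[0.6087, -0.0803, 0.074], [0.6085, -0.0897, 0.074], [0.5288, -0.0984, 0.074], [0.528, -0.0873, 0.074]]
((22.20069122314453, 16.626296997070312), (17.176469802856445, 26.823532104492188), 61.92750930786133)
[[0.508, 0.3391, 0.064], [0.537, 0.2825, 0.064], [0.4997, 0.2627, 0.064], [0.471, 0.3192, 0.064]]
block [[0.5107, 0.3392, 0.064], [0.532, 0.283, 0.064], [0.4977, 0.2701, 0.064], [0.4739, 0.3202, 0.064]] [0.50358536 0.30312189 0.064     ]
[[ 0.959 -0.283 -0.   ]
 [-0.283 -0.959 -0.002]
 [ 0.     0.002 -1.   ]]
[7.94584932 3.82017162 3.33675983]
```

Emit:
move_arm --pt "1.28 2.1 -0.9 0 100" --pt "2.56 4.23 -1.8 0.5 100" --pt "2.56 4.23 -1.8 1 100" --pt "2.56 4.23 -1.8 1.5 100" --pt "2.56 4.23 -1.8 2 100" --pt "4 4.1 -1.2 2.5 100" --pt "5 4.05 -0.6 3 100" --pt "6 3.95 0 4 100" --pt "7 3.9 0.3 5 100" --pt "7.9 3.8 0.6 5 100"

```text
t: 1.4
position: [0.5034, 0.3038, 0.1993]
ee_rot: [0.836, -0.549, 0.0, 0.002]
contact_force: [-0.5, 1.2, 0.0]
gripper_width: 0.0855
```

```bash
python3 - <<'E'
from h import *
s=status.get_state(); print(s['t'],np.round(s['position'],4),np.round(s['joint_vel'],3))
cv2.imwrite('pics/w1.png',eyes.read_camera('wrist')); np.save('pics/w1.npy',np.r_[s['position'],s['ee_rot']])
print(Rn.from_quat(s['ee_rot']).as_matrix().round(3))
E
```

```text
1.4 [0.5034 0.3038 0.1993] [-0.552  0.529  0.48   0.002  0.071  0.59 ]
[[ 0.398 -0.917 -0.002]
 [-0.917 -0.398 -0.003]
 [ 0.002  0.003 -1.   ]]
```

View pics/w1.png

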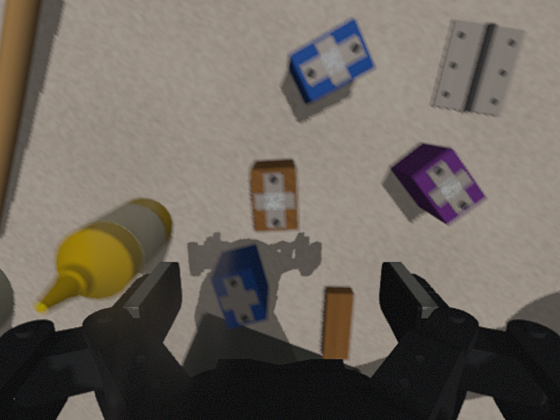

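The wrist view shows the brown block at (274,197), between the open fingers. The blue ones are at (333,60) and (240,290), the purple at (440,183). The arm was still moving for that picture, so I retake it and measure.

Emit:
move_arm --pt "0 0 0 0 100" --pt "0 0 0 0 100"

```text
t: 1.7
position: [0.5062, 0.3027, 0.1962]
ee_rot: [0.835, -0.549, 0.0, 0.003]
contact_force: [0.8, 0.3, -0.9]
gripper_width: 0.0856
```

```bash
python3 - <<'E'
from h import *
s=status.get_state(); print(s['t'],np.round(s['position'],4),np.round(s['joint_vel'],3))
im=eyes.read_camera('wrist')
C=cam('wrist',s); R=Rn.from_quat(s['ee_rot']).as_matrix()
c=proj(C,[[.503,.303,.064]])[0].astype(int); print(c)
x0,y0=c-60
sub=im[y0:y0+120,x0:x0+120]; hsv=cv2.cvtColor(sub,cv2.COLOR_BGR2HSV)
m=((hsv[...,0]<20)&(hsv[...,1]>80)&(hsv[...,2]>90)).astype(np.uint8)
m=cv2.morphologyEx(m,cv2.MORPH_CLOSE,np.ones((15,15)))
cn=[k for k in cv2.findContours(m,cv2.RETR_EXTERNAL,cv2.CHAIN_APPROX_NONE)[0] if cv2.contourArea(k)>500]
v=crop(sub,0,0,120,120,5)
for k in cn:
    r=cv2.minAreaRect(k);b=cv2.boxPoints(r); print(r); P=onz(C,b+[x0,y0],0.064); print(P.round(4).tolist(),P.mean(0).round(4),[np.linalg.norm(P[i]-P[i-1]).round(4) for i in range(4)])
    cv2.polylines(v,[(b*5+2).astype(int)],True,(0,255,0),1)
    print('tool delta/50mm',(R.T@(P.mean(0)-s['position'])/.05).round(3)); E=[(R.T@(P[i]-P[i-1])) for i in range(4)]; print([np.degrees(np.arctan2(e[1],e[0])).round(2) for e in E])
cv2.imwrite('pics/w2c.png',v)
E
```

```text
1.7 [0.5062 0.3027 0.1962] [ 0.017 -0.026  0.     0.002 -0.002 -0.   ]
[282 201]
((56.30424499511719, 63.58479309082031), (62.022525787353516, 46.29217529296875), 87.1375961303711)
[[0.5338, 0.2915, 0.064], [0.4993, 0.2745, 0.064], [0.4745, 0.3231, 0.064], [0.5107, 0.341, 0.064]] [0.5046 0.3075 0.064 ] [np.float64(0.0546), np.float64(0.0384), np.float64(0.0546), np.float64(0.0404)]
tool delta/50mm [-0.113 -0.023  2.643]
[np.float64(-1.64), np.float64(87.15), np.float64(176.24), np.float64(-92.95)]
```

View pics/w2c.png

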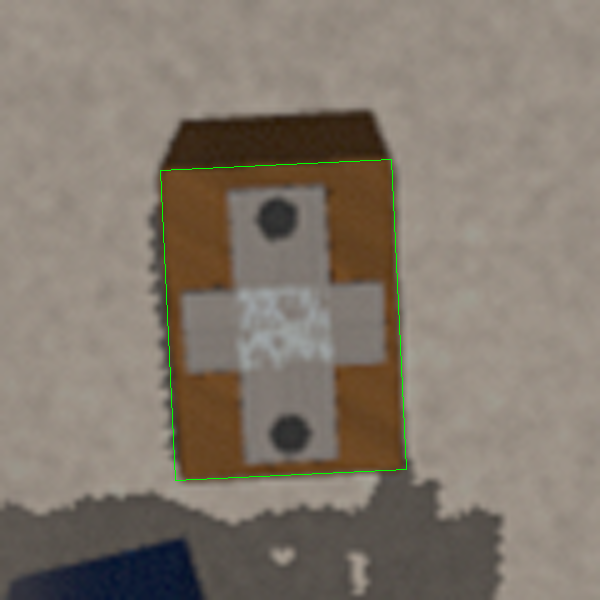

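Emit:
move_arm --pt "-0.11 -0.02 1 -0.25 100" --pt "-0.11 -0.02 2 -0.25 100" --pt "-0.11 -0.02 2.8 -0.25 100" --pt "-0.11 -0.02 3.32 -0.25 100" --pt "-0.11 -0.02 3.32 -0.25 100" --pt "-0.11 -0.02 3.32 -0.25 40" --pt "-0.11 -0.02 3.32 -0.25 30" --pt "-0.11 -0.02 3.32 -0.25 30" --pt "-0.11 -0.02 3.32 -0.25 30" --pt "-0.11 -0.02 3.32 -0.25 30"

```text
t: 3.0
position: [0.5051, 0.3084, 0.0325]
ee_rot: [0.848, -0.531, 0.001, 0.001]
contact_force: [-1.3, 0.5, 6.0]
gripper_width: 0.0393
```

Emit:
move_arm --pt "0 0 -1 0 30" --pt "0 0 -2 0 30" --pt "0.5 0.2 -3.2 0.5 30" --pt "1.5 0.5 -4.35 1 30" --pt "2.5 0.9 -4.35 1.5 30" --pt "3.5 1.2 -4.35 2 30" --pt "4.5 1.5 -4.35 2 30" --pt "5.31 1.8 -4.35 2 30" --pt "5.31 1.8 -4.35 2 30" --pt "5.31 1.8 -4.35 2 30"

```text
t: 4.25
position: [0.54, 0.0309, 0.2508]
ee_rot: [0.742, -0.67, 0.001, 0.001]
contact_force: [-0.4, -0.0, -1.4]
gripper_width: 0.039
```

```bash
python3 - <<'E'
from h import *
import json
s=status.get_state(); print(s['t'],np.round(s['position'],4),np.round(s['joint_vel'],3),s['gripper_width'])
cv2.imwrite('pics/w3.png',eyes.read_camera('wrist')); json.dump({k:np.array(v).tolist() for k,v in s.items()},open('w3.json','w'))
cv2.imwrite('pics/top1.png',eyes.read_camera('top'))
E
```

```text
4.25 [0.54   0.0309 0.2508] [ 0.022  0.002  0.004  0.002 -0.    -0.   ] 0.03902383534608688
```

View pics/w3.png

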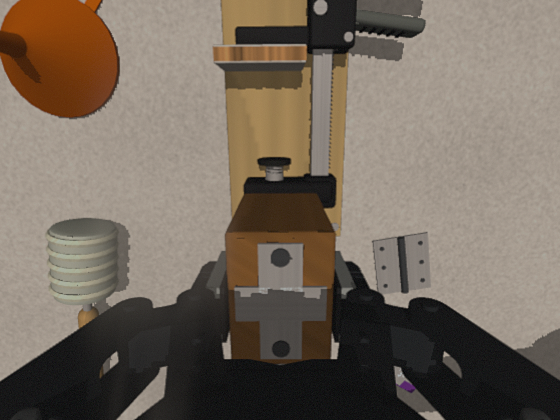

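```bash
python3 - <<'E'
from h import *
im=cv2.imread('pics/w3.png'); cv2.imwrite('pics/w3c.png',crop(im,205,30,355,140,5)); cv2.imwrite('pics/w3d.png',crop(im,215,120,355,240,5))
E
```

```text
(no output)
```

View pics/w3c.png

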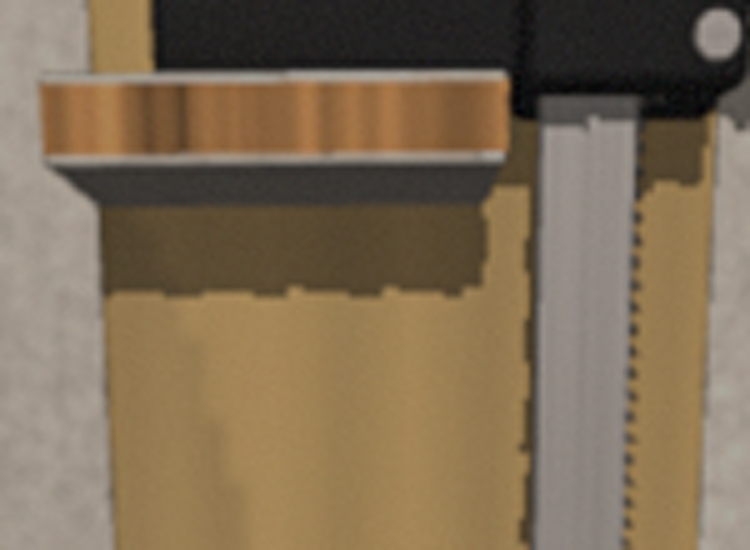

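View pics/w3d.png

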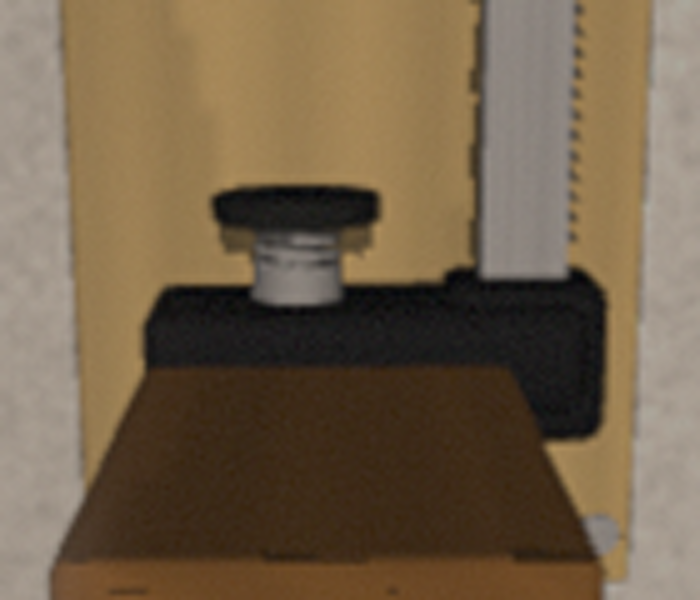

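```bash
python3 - <<'E'
from h import *
import json
s=json.load(open('w3.json')); C=cam('wrist',s); R=Rn.from_quat(s['ee_rot']).as_matrix(); p=np.array(s['position'])
c=lambda a:np.array(a)/5.+[205,30]
d=lambda a:np.array(a)/5.+[215,120]
def show(n,P): 
    v=P[1]-P[0]; print(n,P.round(4).tolist(),'yaw',np.degrees(np.arctan2(v[1],v[0])).round(2),'len',np.linalg.norm(v).round(4))
st=onz(C,c([[505,157],[45,160]]),.074); show('strip top front',st)
sb=onz(C,c([[480,203],[103,206]]),.018); show('strip bottom',sb)
sr=onz(C,c([[508,75],[40,80]]),.074); show('strip top rear',sr)
bl=onz(C,c([[535,550],[540,125]]),.044); show('bar L',bl)
br=onz(C,c([[622,550],[638,125]]),.044); show('bar R',br)
eb=onz(C,c([[118,550],[90,0]]),.018); show('board L',eb)
eb=onz(C,c([[700,550],[710,120]]),.018); show('board R',eb)
pf=onz(C,d([[379,190],[214,190]]),.060); show('pad top-ish',pf)
tt=onz(C,np.array([[332.5,233.],[228.5,233]]),p[2]+.0315); show('block top front',tt)
t2=onz(C,np.array([[332,359.],[229,359]]),p[2]+.0315); show('block top rear',t2)
m=(tt.mean(0)+t2.mean(0))/2; print('block in tool mm',(R.T@(m-p)*1000).round(2)); print('toolyaw y',np.degrees(np.arctan2(R[1,1],R[0,1])))
E
```

```text
strip top front [[0.5283, -0.0854, 0.074], [0.6091, -0.0766, 0.074]] yaw 6.25 len 0.0813
strip bottom [[0.5292, -0.0847, 0.018], [0.6076, -0.076, 0.018]] yaw 6.33 len 0.0789
strip top rear [[0.5294, -0.0986, 0.074], [0.6105, -0.0894, 0.074]] yaw 6.47 len 0.0817
bar L [[0.5112, -0.0168, 0.044], [0.5206, -0.0964, 0.044]] yaw -83.31 len 0.0801
bar R [[0.4935, -0.0186, 0.044], [0.5018, -0.0983, 0.044]] yaw -84.01 len 0.0801
board L [[0.6002, -0.0059, 0.018], [0.6124, -0.1145, 0.018]] yaw -83.56 len 0.1093
board R [[0.4724, -0.019, 0.018], [0.4839, -0.1054, 0.018]] yaw -82.43 len 0.0871
pad top-ish [[0.5316, 0.0019, 0.06], [0.5642, 0.0052, 0.06]] yaw 5.88 len 0.0328
block top front [[0.5241, 0.0008, 0.2823], [0.5604, 0.0046, 0.2823]] yaw 5.87 len 0.0365
block top rear [[0.5167, 0.0527, 0.2823], [0.5569, 0.0568, 0.2823]] yaw 5.84 len 0.0404
block in tool mm [  2.23   0.68 -31.49]
toolyaw y -174.13222035139202
```

Emit:
move_arm --pt "1 -0.1 0 -0.05 30" --pt "1.6 -0.13 0.5 -0.05 30" --pt "1.6 -0.13 1.5 -0.05 30" --pt "1.6 -0.13 2.5 -0.05 30" --pt "1.6 -0.13 3.2 -0.05 30" --pt "1.6 -0.13 3.6 -0.05 30" --pt "1.6 -0.13 3.8 -0.05 30" --pt "1.6 -0.13 3.8 -0.05 30"

```text
t: 5.35
position: [0.5549, -0.0471, 0.0608]
ee_rot: [0.746, -0.666, 0.001, 0.002]
contact_force: [0.5, 0.1, -0.1]
gripper_width: 0.0393
```

```bash
python3 - <<'E'
from h import *
import json
s=status.get_state(); print(s['t'],np.round(s['position'],4),np.round(s['ee_rot'],4),np.round(s['contact_force'],2))
im=eyes.read_camera('wrist');cv2.imwrite('pics/w4.png',im); json.dump({k:np.array(v).tolist() for k,v in s.items()},open('w4.json','w'))
R=Rn.from_quat(s['ee_rot']).as_matrix(); print(R.round(4))
b=eyes.read_camera('scene'); cv2.imwrite('pics/s4.png',crop(b,185,120,345,270,4))
E
```

```text
5.35 [ 0.5549 -0.0471  0.0608] [ 7.463e-01 -6.656e-01  7.000e-04  1.600e-03] [ 0.5   0.13 -0.08]
[[ 0.1138 -0.9935 -0.0011]
 [-0.9935 -0.1138 -0.0033]
 [ 0.0032  0.0014 -1.    ]]
```

View pics/w4.png

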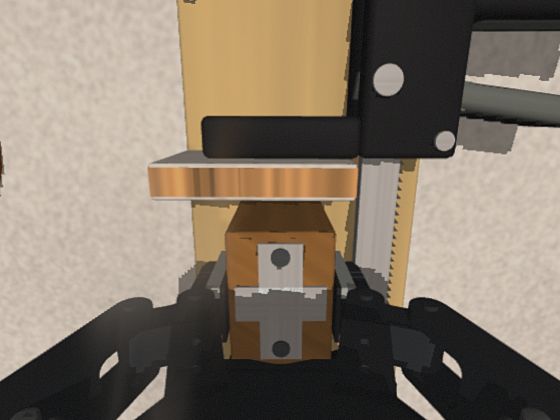

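View pics/s4.png

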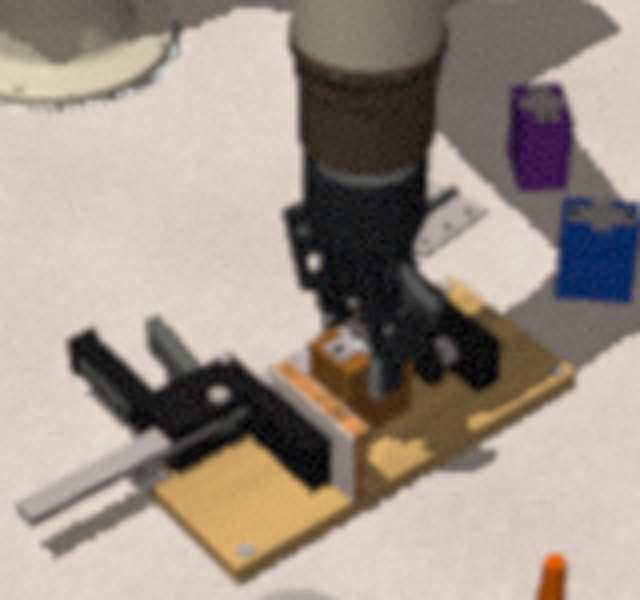

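```bash
python3 - <<'E'
from h import *
im=cv2.imread('pics/w4.png'); cv2.imwrite('pics/w4c.png',crop(im,140,155,300,245,5)); cv2.imwrite('pics/w4d.png',crop(im,260,155,420,245,5))
E
```

```text
(no output)
```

View pics/w4c.png

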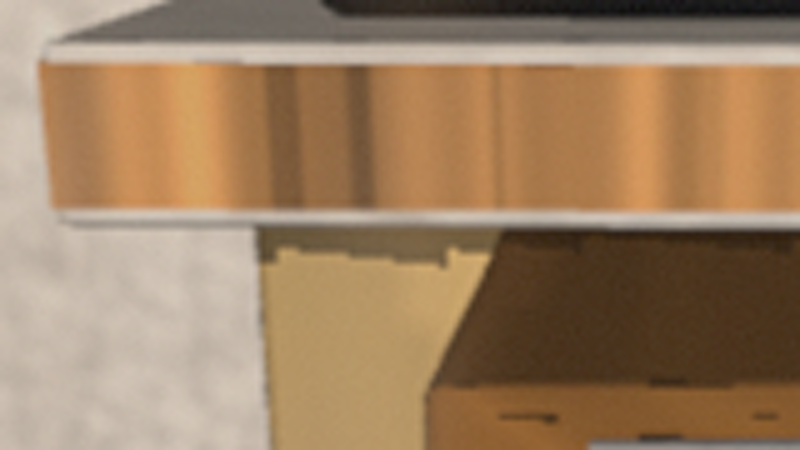

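View pics/w4d.png

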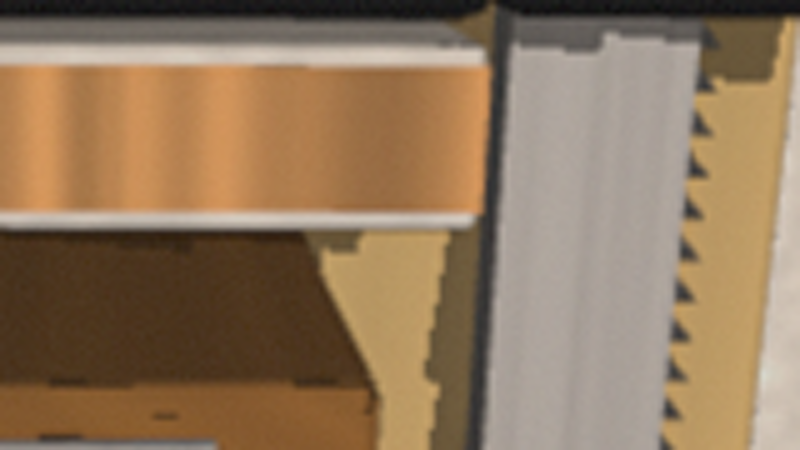

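```bash
python3 - <<'E'
from h import *
import json
s=json.load(open('w4.json')); C=cam('wrist',s); R=Rn.from_quat(s['ee_rot']).as_matrix(); p=np.array(s['position'])
def show(n,P): 
    P=(P-p)@R*1000; v=P[1]-P[0]; print(n,'tool mm',P.round(2).tolist(),'ang from tool y',np.degrees(np.arctan2(-v[0],v[1])).round(2),'len',np.linalg.norm(v).round(2))
show('strip',onz(C,[[151,199],[355,200.4]],.074))
show('strip rear-ish front of white',onz(C,[[148,167.5],[357.5,168]],.074))
show('block',onz(C,[[226,232.2],[335.6,232]],p[2]+.0315))
show('barL',onz(C,[[361,165],[356,245]],.044)); show('barR',onz(C,[[399,163],[392,245]],.044))
E
```

```text
strip tool mm [[36.13, -50.75, -13.13], [35.55, 30.35, -13.01]] ang from tool y 0.41 len 81.11
strip rear-ish front of white tool mm [[48.67, -50.61, -13.09], [48.49, 30.54, -12.97]] ang from tool y 0.13 len 81.15
block tool mm [[28.7, -18.44, -31.44], [28.76, 19.99, -31.38]] ang from tool y -0.1 len 38.43
barL tool mm [[45.37, 39.11, 17.03], [4.54, 39.23, 16.9]] ang from tool y 89.84 len 40.83
barR tool mm [[46.31, 57.13, 17.06], [4.54, 57.57, 16.93]] ang from tool y 89.4 len 41.77
```

Emit:
move_arm --pt "0 0 0.12 0.025 30" --pt "0 0 0.17 0.025 30" --pt "0 0 0.19 0.025 30" --pt "0 0 0.2 0.025 30" --pt "0 0 0.2 0.025 30"

```text
t: 6.08
position: [0.5557, -0.0473, 0.052]
ee_rot: [0.745, -0.667, 0.002, 0.001]
contact_force: [0.7, 0.1, -1.6]
gripper_width: 0.0396
```

Emit:
move_arm --pt "0.04 0 0.02 0 30" --pt "0.07 0 0.03 0 30" --pt "0.09 0 0.03 0 30" --pt "0.09 0 0.03 0 30"

```text
t: 6.58
position: [0.5562, -0.0519, 0.0506]
ee_rot: [0.745, -0.667, 0.002, 0.001]
contact_force: [2.3, 0.7, -0.1]
gripper_width: 0.0389
```

Emit:
move_arm --pt "0.02 0 0.02 0 30" --pt "0.04 0 0.02 0 30" --pt "0.05 0 0.02 0 30" --pt "0.05 0 0.02 0 30"

```text
t: 7.08
position: [0.5571, -0.0536, 0.0506]
ee_rot: [0.745, -0.667, 0.002, -0.0]
contact_force: [-2.0, 5.7, 5.6]
gripper_width: 0.0392
```

Emit:
move_arm --pt "-0.03 0.03 -0.02 0 30" --pt "-0.02 0.035 0 0 30" --pt "0.01 0.035 0.02 0 30" --pt "0.02 0.035 0.02 0 30" --pt "0.02 0.035 0.02 0 30"

```text
t: 7.7
position: [0.5558, -0.0537, 0.0506]
ee_rot: [0.745, -0.667, 0.002, -0.001]
contact_force: [-3.4, 7.4, 7.8]
gripper_width: 0.0389
```

```bash
python3 - <<'E'
from h import *
import json
s=status.get_state(); print(s['t'],np.round(s['position'],4),np.round(s['ee_rot'],4),np.round(s['contact_force'],2))
im=eyes.read_camera('wrist');cv2.imwrite('pics/w5.png',crop(im,140,130,420,340,2.8)); cv2.imwrite('pics/w5f.png',im);json.dump({k:np.array(v).tolist() for k,v in s.items()},open('w5.json','w'))
E
```

```text
7.7 [ 0.5558 -0.0537  0.0506] [ 0.7447 -0.6674  0.0019 -0.0011] [-3.39  7.41  7.83]
```

View pics/w5.png

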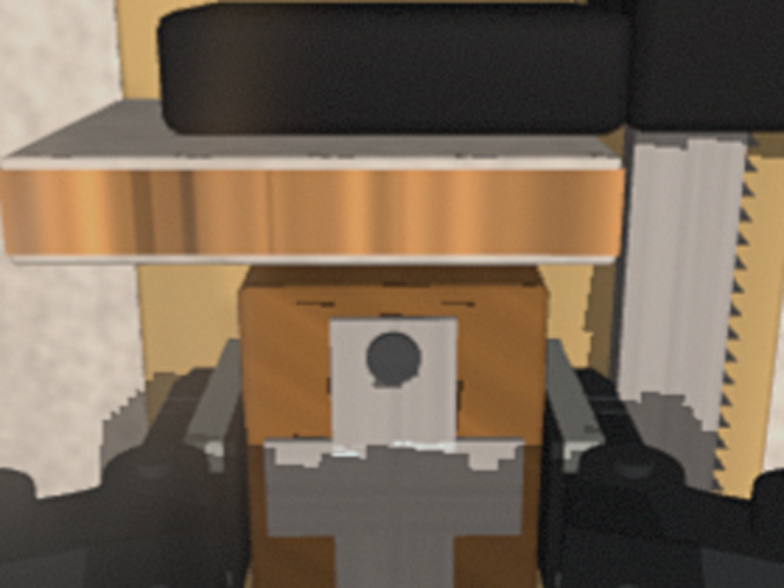

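Emit:
move_arm --pt "0 0 -0.03 0 52" --pt "0 0 -0.03 0 58" --pt "0 0 -0.03 0 65" --pt "0 0 -0.03 0 65" --pt "0 0 -0.5 0 65" --pt "0 0 -1.2 0 65" --pt "0 0 -2.2 0 65" --pt "0 0 -3 0 65" --pt "0 0 -3 0 65"

```text
t: 8.88
position: [0.5572, -0.0535, 0.2044]
ee_rot: [0.745, -0.667, 0.005, -0.004]
contact_force: [-0.2, -1.3, -0.2]
gripper_width: 0.0556
```

```bash
python3 - <<'E'
from h import *
import json
s=status.get_state(); print(s['t'],np.round(s['position'],4),np.round(s['ee_rot'],4),np.round(s['joint_vel'],2))
im=eyes.read_camera('wrist');cv2.imwrite('pics/w6.png',im); json.dump({k:np.array(v).tolist() for k,v in s.items()},open('w6.json','w'))
E
```

```text
8.875 [ 0.5572 -0.0535  0.2044] [ 0.7448 -0.6672  0.0047 -0.004 ] [ 0.    0.05 -0.08 -0.03  0.02  0.  ]
```

View pics/w6.png

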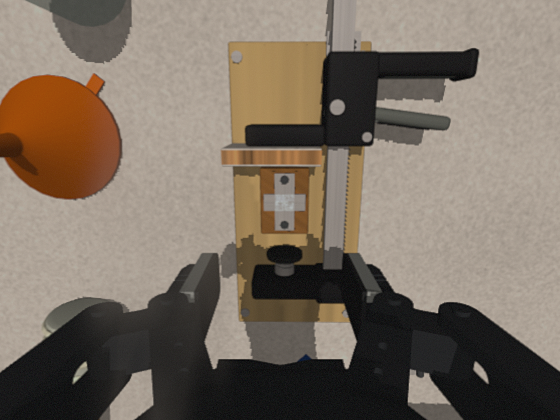

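```bash
python3 - <<'E'
from h import *
im=cv2.imread('pics/w6.png'); cv2.imwrite('pics/w6a.png',crop(im,215,135,365,255,5)); cv2.imwrite('pics/w6b.png',crop(im,320,30,490,160,4.6))
E
```

```text
(no output)
```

View pics/w6a.png

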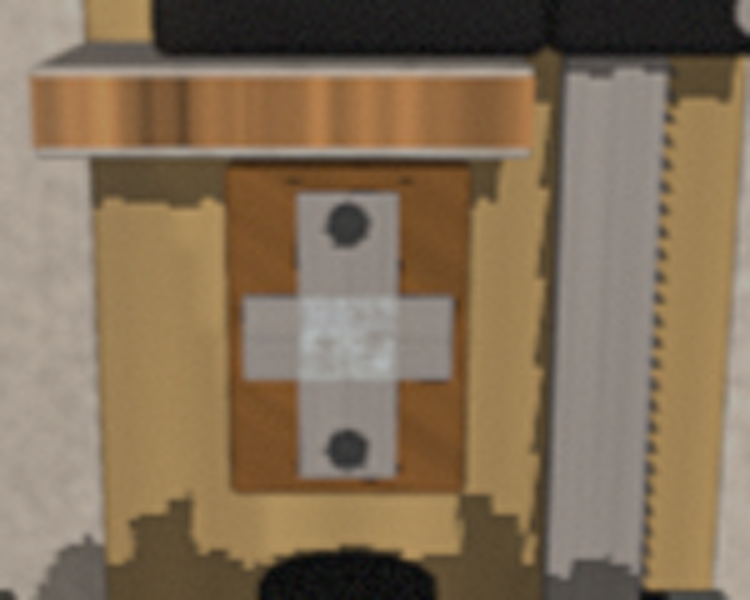

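View pics/w6b.png

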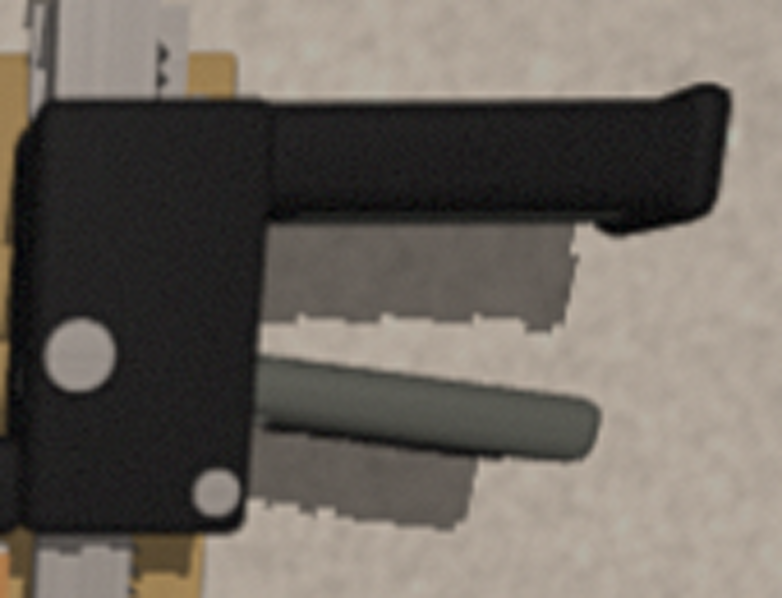

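```bash
cat > jig.py <<'E'
from h import *
E
python3 - <<'E'
from h import *
import json
s=json.load(open('w6.json')); C=cam('wrist',s); R=Rn.from_quat(s['ee_rot']).as_matrix(); p=np.array(s['position']); print(R.round(4))
a=lambda q:np.array(q)/5.+[215,135]; b=lambda q:np.array(q)/4.6+[320,30]
th=np.radians(6.2); U=np.array([np.cos(th),np.sin(th)]);V=np.array([-np.sin(th),np.cos(th)])
def show(n,P):
    P=P[:,:2]; Q=np.c_[P@U,P@V]*1000; d=Q[-1]-Q[0]; print(n,Q.round(1).tolist(),'mean',Q.mean(0).round(1),'ang',np.degrees(np.arctan2(d[1],d[0])).round(2))
show('strip front',onz(C,a([[528,154],[40,154]]),.074))
show('block',onz(C,a([[235,490],[228,165],[470,165],[463,490]]),.082))
show('pad topfront',onz(C,a([[437,560],[350,550],[265,560]]),.060))
show('barL',onz(C,a([[548,570],[565,70]]),.044))
show('barR',onz(C,a([[640,570],[665,70]]),.044))
show('board L',onz(C,a([[107,560],[92,170]]),.018))
show('handle back',onz(C,b([[650,101],[285,103]]),.056))
show('handle front',onz(C,b([[580,213],[285,215]]),.056))
show('handle end',onz(C,b([[728,100]]),.056))
show('trig outer',onz(C,b([[555,457],[430,447],[300,428]]),.050))
show('trig inner',onz(C,b([[580,398],[430,375],[270,356]]),.055))
E
```

```text
[[ 1.095e-01 -9.939e-01  1.240e-02]
 [-9.940e-01 -1.095e-01 -3.000e-04]
 [ 1.600e-03 -1.230e-02 -9.999e-01]]
strip front [[516.1, -142.2], [596.1, -141.9]] mean [ 556.1 -142.1] ang 0.21
block [[564.3, -86.6], [564.7, -141.4], [526.2, -141.6], [526.0, -86.8]] mean [ 545.3 -114.1] ang -179.64
pad topfront [[528.8, -65.3], [544.8, -67.1], [560.4, -65.0]] mean [544.7 -65.8] ang 0.39
barL [[506.2, -56.8], [506.8, -153.0]] mean [ 506.5 -104.9] ang -89.65
barR [[488.3, -57.0], [488.9, -153.1]] mean [ 488.6 -105. ] ang -89.65
board L [[596.0, -47.8], [596.2, -130.7]] mean [596.1 -89.2] ang -89.87
handle back [[406.1, -230.2], [468.6, -230.1]] mean [ 437.3 -230.2] ang 0.12
handle front [[415.6, -212.3], [467.1, -212.1]] mean [ 441.3 -212.2] ang 0.27
handle end [[392.8, -230.4]] mean [ 392.8 -230.4] ang 0.0
trig outer [[411.7, -170.5], [435.0, -172.3], [459.5, -175.7]] mean [ 435.4 -172.8] ang -6.22
trig inner [[410.8, -181.1], [438.3, -185.1], [467.5, -188.4]] mean [ 438.9 -184.8] ang -7.34
```

```bash
python3 - <<'E'
from h import *
s=status.get_state(); print(np.round(s['q'],3)); R=Rn.from_quat(s['ee_rot']).as_matrix();p=np.array(s['position'])
th=np.radians(6.2); U=np.array([np.cos(th),np.sin(th)]);V=np.array([-np.sin(th),np.cos(th)])
w=.442*U-.206*V; X=np.r_[w,.150]; print(X, (R.T@(X-p)/.05).round(3), 'tool y yaw',np.degrees(np.arctan2(R[1,1],R[0,1])))
E
```

```text
[ 0.195  0.291 -0.209  0.002 -1.063 -0.087]
[ 0.46166259 -0.15705938  0.15      ] [1.853 2.101 1.025] tool y yaw -173.74521839523462
```

Emit:
move_arm --pt "0.3 0.3 0 1 100" --pt "0.7 0.7 0 2 100" --pt "1.1 1.2 0 3 100" --pt "1.5 1.7 0.2 4 100" --pt "1.85 2.1 0.5 5 100" --pt "1.85 2.1 1 6 100" --pt "1.85 2.1 1 7 100" --pt "1.85 2.1 1 8 100" --pt "1.85 2.1 1 8.98 100" --pt "1.85 2.1 1 8.98 100"

```text
t: 10.18
position: [0.4606, -0.1569, 0.1498]
ee_rot: [-0.057, 0.998, -0.0, 0.002]
contact_force: [-0.2, 0.1, -0.0]
gripper_width: 0.0856
```

```bash
python3 - <<'E'
from h import *
import json
s=status.get_state(); print(s['t'],np.round(s['position'],4),np.round(s['ee_rot'],4),np.round(s['joint_vel'],2),s['gripper_width'])
im=eyes.read_camera('wrist');cv2.imwrite('pics/w7.png',im); json.dump({k:np.array(v).tolist() for k,v in s.items()},open('w7.json','w'))
im=eyes.read_camera('top');cv2.imwrite('pics/t7.png',crop(im,200,170,400,300,4))
im=eyes.read_camera('scene');cv2.imwrite('pics/s7.png',crop(im,175,120,345,270,4))
E
```

```text
10.175 [ 0.4606 -0.1569  0.1498] [-5.710e-02  9.984e-01 -1.000e-04  2.100e-03] [-0.   -0.01  0.01  0.   -0.    0.05] 0.0856237709694525
```

View pics/w7.png

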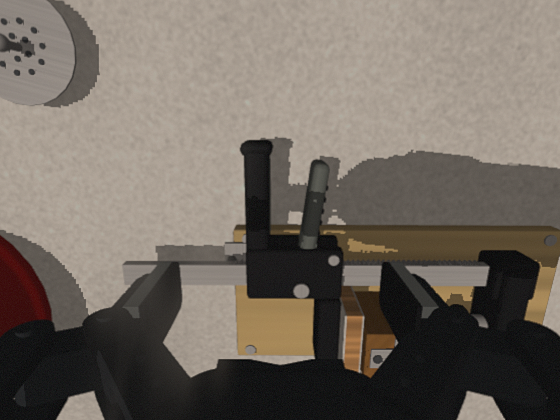

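View pics/t7.png

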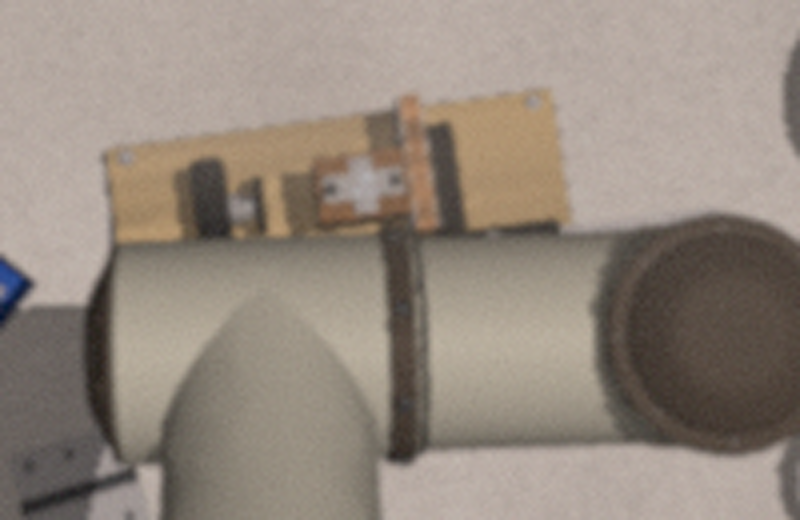

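View pics/s7.png

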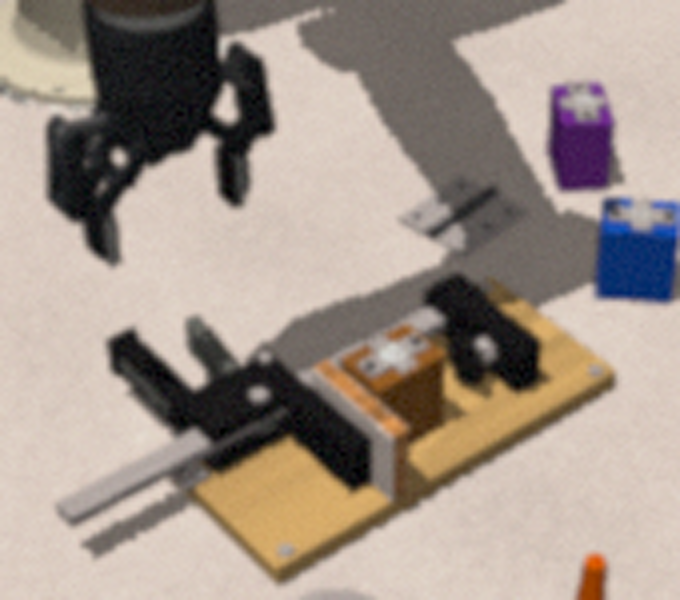

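```bash
python3 - <<'E'
from h import *
im=cv2.imread('pics/w7.png'); cv2.imwrite('pics/w7a.png',crop(im,230,130,350,310,4))
E
```

```text
(no output)
```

View pics/w7a.png

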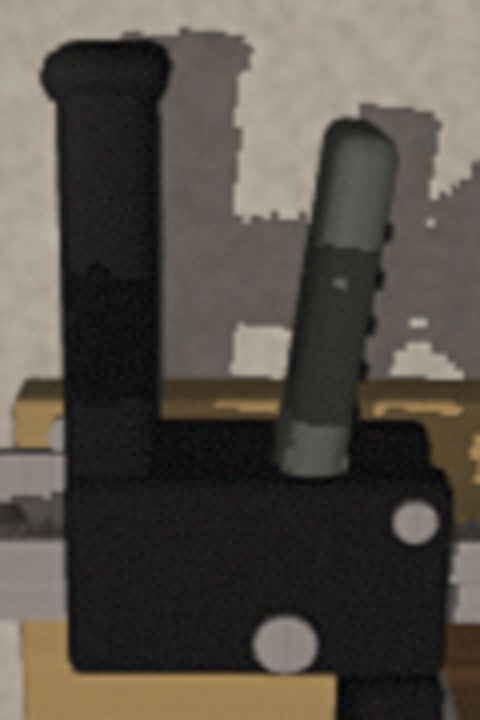

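```bash
python3 - <<'E'
from h import *
import json
s=json.load(open('w7.json')); C=cam('wrist',s); R=Rn.from_quat(s['ee_rot']).as_matrix(); p=np.array(s['position']); print(R.round(4))
a=lambda q:np.array(q)/4.+[230,130]
def show(n,q,z):
    P=(onz(C,a(q),z)-p)@R*1000; print(n,P.round(1).tolist())
show('handle back z.052',[[59,120],[62,250],[66,400]],.052)
show('handle front bottom z.026',[[160,120],[160,250],[158,400]],.026)
show('handle end',[[108,42]],.050)
show('trig outer z.05',[[394,170],[378,250],[350,420]],.050)
show('trig inner z.028',[[322,170],[308,250],[283,420]],.028)
show('trig end',[[360,122]],.05)
show('bar near edge/far',[[20,450],[20,540],[20,615]],.044)
show('bar near edge z.044',[[455,538],[455,620]],.044)
E
```

```text
[[-9.935e-01 -1.140e-01  4.200e-03]
 [-1.140e-01  9.935e-01  1.000e-04]
 [-4.100e-03 -4.000e-04 -1.000e+00]]
handle back z.052 [[38.4, -24.9, 97.6], [14.5, -25.0, 97.7], [-14.7, -25.1, 97.8]]
handle front bottom z.026 [[35.1, -7.5, 123.6], [8.7, -7.8, 123.7], [-23.7, -8.4, 123.9]]
handle end [[52.0, -16.0, 99.6]]
trig outer z.05 [[29.1, 35.8, 99.6], [14.1, 33.4, 99.7], [-19.4, 29.3, 99.8]]
trig inner z.028 [[25.4, 24.7, 121.7], [9.1, 22.3, 121.7], [-27.5, 17.8, 121.9]]
trig end [[37.8, 29.3, 99.6]]
bar near edge/far [[-28.0, -35.3, 105.9], [-47.5, -36.1, 106.0], [-64.3, -36.7, 106.1]]
bar near edge z.044 [[-47.0, 52.0, 106.0], [-65.5, 53.0, 106.0]]
```

Emit:
move_arm --pt "0 0 1 0 100" --pt "0 0 1.8 0 100" --pt "0 0 2.4 0 100" --pt "0 0 2.64 0 100" --pt "0 -0.08 2.64 0 100" --pt "0 -0.11 2.64 0 100" --pt "0 -0.11 2.64 0 100" --pt "0 -0.11 2.64 0 100"

```text
t: 11.32
position: [0.4631, -0.1624, 0.0193]
ee_rot: [-0.057, 0.998, -0.0, 0.004]
contact_force: [-0.6, -0.1, -0.1]
gripper_width: 0.0855
```

```bash
cat > look.py <<'E'
from h import *
import json,sys
n=sys.argv[1]
s=status.get_state(); print(s['t'],np.round(s['position'],4),np.round(s['ee_rot'],4),np.round(s['contact_force'],1),round(float(s['gripper_width']),4))
json.dump({k:np.array(v).tolist() for k,v in s.items()},open(f'{n}.json','w'))
w=eyes.read_camera('wrist');t=eyes.read_camera('top');sc=eyes.read_camera('scene')
for a,b in (('w',w),('t',t),('s',sc)): cv2.imwrite(f'pics/{a}{n}.png',b)
A=cv2.resize(w,(560,420)); B=crop(t,220,190,320,240,2.4); S=crop(sc,175,170,345,270,2.4)
h=np.zeros((420,240,3),np.uint8); h[:B.shape[0],:240]=B[:,:240]; 
S2=cv2.resize(S,(240,141)); h[130:271]=S2
cv2.imwrite(f'pics/v{n}.png',np.hstack([A,h]))
E
python3 look.py 8
```

```text
11.325 [ 0.4631 -0.1624  0.0193] [-5.730e-02  9.983e-01 -3.000e-04  3.800e-03] [-0.6 -0.1 -0.1] 0.0855
```

View pics/v8.png

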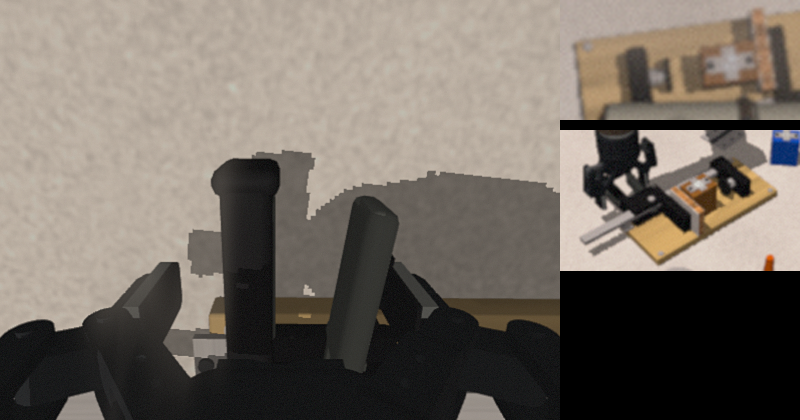

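Emit:
move_arm --pt "0 0 0 0 60" --pt "0 0 0 0 46" --pt "0 0 0 0 46" --pt "0 0 0 0 46" --pt "0 0 0 0 46"

```text
t: 12.1
position: [0.4626, -0.1631, 0.0198]
ee_rot: [-0.058, 0.998, -0.001, 0.003]
contact_force: [-2.2, -3.4, 6.9]
gripper_width: 0.0402
```

```bash
python3 look.py 9
```

```text
12.1 [ 0.4626 -0.1631  0.0198] [-5.810e-02  9.983e-01 -7.000e-04  3.100e-03] [-2.2 -3.4  6.9] 0.0402
```

View pics/v9.png

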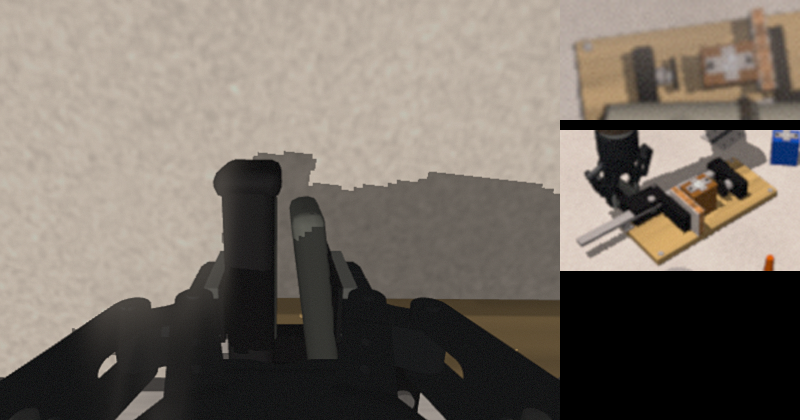

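```bash
cat > trk.py <<'E'
from h import *
import sys
# jig axes in world
th=np.radians(6.3); V=np.array([-np.sin(th),np.cos(th),0]); U=np.array([np.cos(th),np.sin(th),0])
O=U*.4977+V*(-.1022)  # jig origin approx
def ecc(ref,im,cam_,box,z=.05):
    C=cam(cam_); a=cv2.cvtColor(cv2.imread(ref),cv2.COLOR_BGR2GRAY).astype(np.float32); b=cv2.cvtColor(cv2.imread(im),cv2.COLOR_BGR2GRAY).astype(np.float32)
    x0,y0,x1,y1=box; T=a[y0:y1,x0:x1]; f=6
    Tu=cv2.resize(T,None,fx=f,fy=f,interpolation=cv2.INTER_CUBIC); m=20
    S=cv2.resize(b[y0-m:y1+m,x0-m:x1+m],None,fx=f,fy=f,interpolation=cv2.INTER_CUBIC)
    r=cv2.matchTemplate(S,Tu,cv2.TM_CCOEFF_NORMED); _,mx,_,loc=cv2.minMaxLoc(r)
    d=np.array(loc)/f-m
    P=O+U*.048+V*.03+np.array([0,0,z]); g=(proj(C,[P-V*.01])-proj(C,[P]))[0]/10.
    return d.round(2), round(float(mx),3), round(float(d@g/(g@g)),2), round(float((d[0]*g[1]-d[1]*g[0])/np.linalg.norm(g)),2)
if __name__=='__main__':
    for n in sys.argv[2:]:
        r=sys.argv[1]
        print(n,'top',ecc(f'pics/t{r}.png',f'pics/t{n}.png','top',(244,208,268,227)),'scene',ecc(f'pics/s{r}.png',f'pics/s{n}.png','scene',(282,189,311,217)))
E
python3 trk.py 8 9; python3 - <<'E'
from h import *
a=[crop(cv2.imread(f'pics/{c}{n}.png'),*b,8) for n in (8,9) for c,b in (('t',(240,200,285,232)),('s',(278,185,318,217)))]
a=[cv2.resize(x,(350,280)) for x in a]
cv2.imwrite('pics/cmp.png',np.vstack([np.hstack(a[:2]),np.hstack(a[2:])]))
E
```

```text
9 top (array([ 2.83, -0.33]), 0.983, 7.08, -0.05) scene (array([-1.83,  1.17]), 0.948, 6.55, 0.14)
```

View pics/cmp.png

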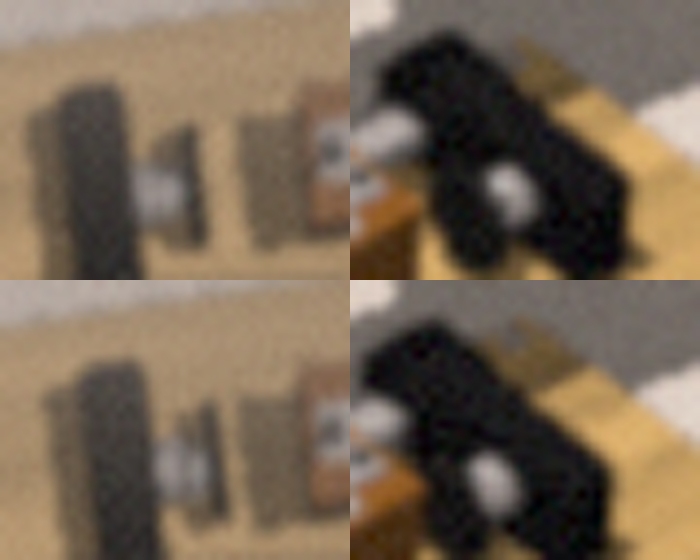

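Emit:
move_arm --pt "0 0 0 0 80" --pt "0 0 0 0 80" --pt "0 0 0 0 80" --pt "0 0 0 0 80" --pt "0 0 0 0 80" --pt "0 0 0 0 60" --pt "0 0 0 0 46" --pt "0 0 0 0 46" --pt "0 0 0 0 46" --pt "0 0 0 0 46"

```text
t: 13.5
position: [0.4626, -0.1632, 0.0206]
ee_rot: [-0.059, 0.998, -0.001, 0.003]
contact_force: [-1.7, 2.1, 5.9]
gripper_width: 0.0402
```

```bash
python3 look.py 10 && python3 trk.py 8 9 10
```

```text
13.5 [ 0.4626 -0.1632  0.0206] [-5.860e-02  9.983e-01 -8.000e-04  3.200e-03] [-1.7  2.1  5.9] 0.0402
9 top (array([ 2.83, -0.33]), 0.983, 7.08, -0.05) scene (array([-1.83,  1.17]), 0.948, 6.55, 0.14)
10 top (array([ 4.67, -0.67]), 0.933, 11.7, 0.03) scene (array([-3.  ,  1.83]), 0.919, 10.61, 0.17)
```

View pics/v10.png

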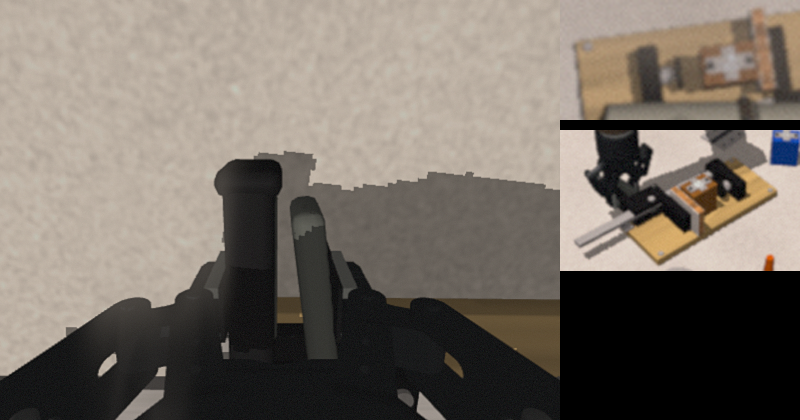

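Emit:
move_arm --pt "0 0 0.02 0 80" --pt "0 0 0.02 0 80" --pt "0 0 0.02 0 80" --pt "0 0 0.02 0 80" --pt "0 0 0.02 0 80"

```text
t: 14.28
position: [0.4628, -0.1632, 0.0196]
ee_rot: [-0.059, 0.998, -0.001, 0.003]
contact_force: [0.9, 2.1, -1.9]
gripper_width: 0.0683
```

```bash
python3 look.py 11 && python3 trk.py 8 9 10 11
```

```text
14.275 [ 0.4628 -0.1632  0.0196] [-5.860e-02  9.983e-01 -9.000e-04  3.300e-03] [ 0.9  2.1 -1.9] 0.0683
9 top (array([ 2.83, -0.33]), 0.983, 7.08, -0.05) scene (array([-1.83,  1.17]), 0.948, 6.55, 0.14)
10 top (array([ 4.67, -0.67]), 0.933, 11.7, 0.03) scene (array([-3.  ,  1.83]), 0.919, 10.61, 0.17)
11 top (array([ 4.67, -0.67]), 0.932, 11.7, 0.03) scene (array([-3.  ,  1.83]), 0.919, 10.61, 0.17)
```

View pics/v11.png

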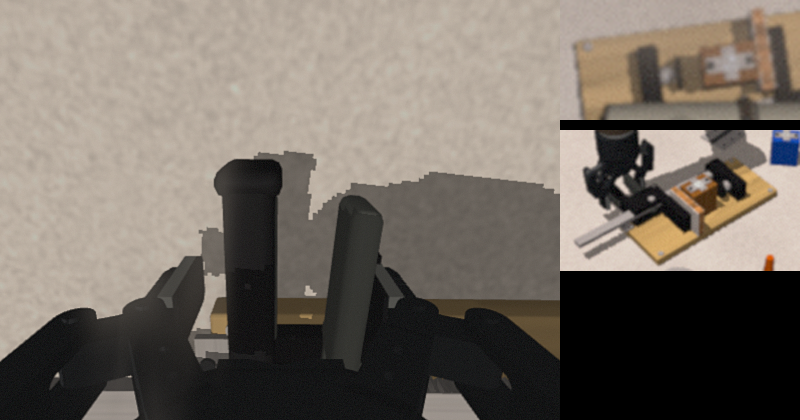

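Emit:
move_arm --pt "0 0 0 0 100" --pt "0 0 0 0 100" --pt "0 0 0 0 100" --pt "0 0 0 0 100"

```text
t: 14.92
position: [0.4628, -0.1633, 0.0197]
ee_rot: [-0.059, 0.998, -0.001, 0.003]
contact_force: [1.0, 0.5, -0.5]
gripper_width: 0.0854
```

```bash
python3 look.py 12 && python3 trk.py 8 12; python3 - <<'E'
from h import *
a=[crop(cv2.imread(f'pics/t{n}.png'),235,195,315,235,8) for n in (8,12)]
cv2.imwrite('pics/cmp2.png',np.vstack(a)[:600])
E
```

```text
14.925 [ 0.4628 -0.1633  0.0197] [-5.860e-02  9.983e-01 -9.000e-04  3.300e-03] [ 1.   0.5 -0.5] 0.0854
12 top (array([ 4.67, -0.67]), 0.932, 11.7, 0.03) scene (array([-3.  ,  1.83]), 0.921, 10.61, 0.17)
```

View pics/v12.png

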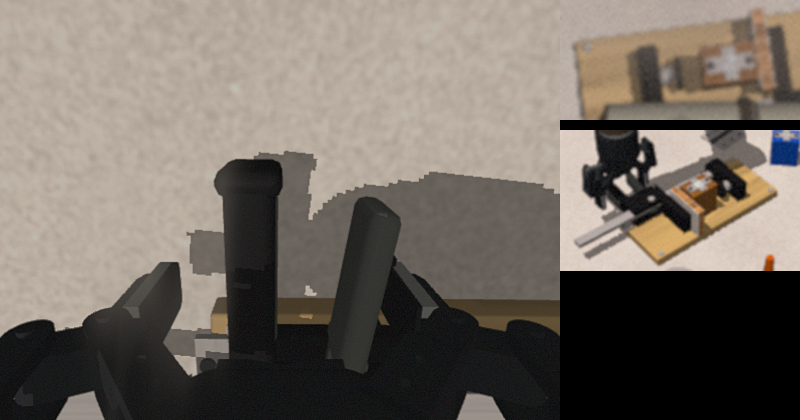

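View pics/cmp2.png

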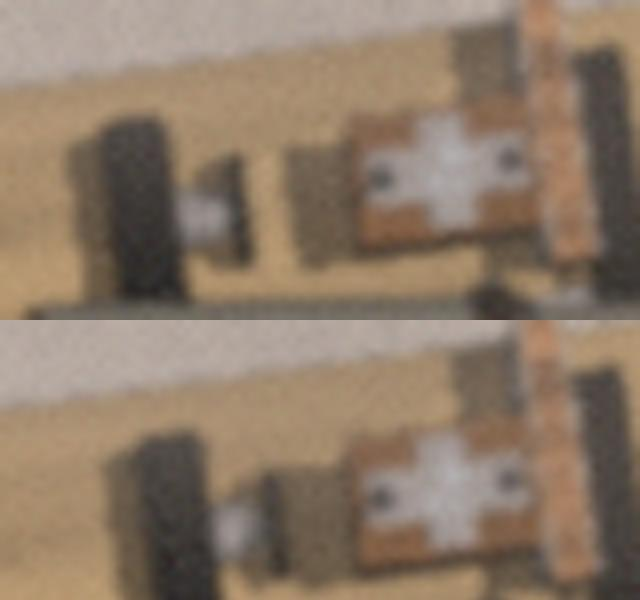

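```bash
python3 - <<'E'
from trk import *
C=cam('top')
q=lambda x,y,o=0:[x/8+235,(y-o)/8+195]
f=lambda uv,z:((onz(C,[uv],z)[0]-O)@np.c_[U,V]*1000).round(1)
for n,pts in (('8 pad face (edge px 247,210)',(247,210,0)),('12 pad face px 287,525',(287,525,320))):
    print(n,[f(q(*pts),z) for z in (.042,.055)])
print('block end',f(q(350,440,320),.082),f(q(362,565,320),.082))
print('strip face top',f(q(535,440,320),.074))
E
```

```text
8 pad face (edge px 247,210) [array([46.9, 47.5]), array([45.7, 47.6])]
12 pad face px 287,525 [array([46.7, 35. ]), array([45.6, 35.1])]
block end [66.1 13.2] [28.2 14.9]
strip face top [ 59.3 -42.7]
```

Emit:
move_arm --pt "0 0 0 0 70" --pt "0 0 0 0 46" --pt "0 0 0 0 46" --pt "0 0 0 0 46" --pt "0 0 0 0 46" --pt "0 0 0 0 46"

```text
t: 15.82
position: [0.4625, -0.1632, 0.0204]
ee_rot: [-0.059, 0.998, -0.001, 0.003]
contact_force: [-3.0, 1.2, 7.2]
gripper_width: 0.0402
```

```bash
python3 look.py 13 && python3 trk.py 8 13; python3 - <<'E'
from h import *
a=[crop(cv2.imread(f'pics/t{n}.png'),235,195,315,232,8) for n in (12,13)]
cv2.imwrite('pics/cmp2.png',np.vstack(a)[:600])
E
```

```text
15.825 [ 0.4625 -0.1632  0.0204] [-5.900e-02  9.982e-01 -9.000e-04  3.100e-03] [-3.   1.2  7.2] 0.0402
13 top (array([ 8.  , -1.17]), 0.936, 20.06, 0.07) scene (array([-5.17,  3.  ]), 0.854, 18.05, 0.16)
```

View pics/cmp2.png

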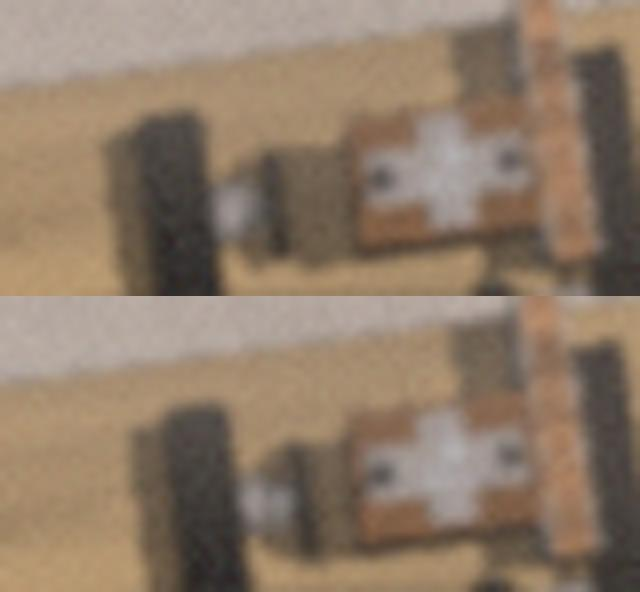

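Emit:
move_arm --pt "0 0 0.01 0 100" --pt "0 0 0.01 0 100" --pt "0 0 0.01 0 100" --pt "0 0 0.01 0 100" --pt "0 0 0.01 0 100" --pt "0 0 0.01 0 70" --pt "0 0 0.01 0 47" --pt "0 0 0.01 0 47" --pt "0 0 0.01 0 47" --pt "0 0 0.01 0 47"

```text
t: 17.23
position: [0.4623, -0.1631, 0.0205]
ee_rot: [-0.059, 0.998, -0.001, 0.003]
contact_force: [-2.5, 2.3, 6.1]
gripper_width: 0.0409
```

```bash
python3 look.py 14 && python3 trk.py 8 14; python3 - <<'E'
from h import *
a=[crop(cv2.imread(f'pics/t{n}.png'),235,195,315,232,8) for n in (13,14)]
cv2.imwrite('pics/cmp2.png',np.vstack(a)[:600])
E
```

```text
17.225 [ 0.4623 -0.1631  0.0205] [-5.930e-02  9.982e-01 -9.000e-04  3.000e-03] [-2.5  2.3  6.1] 0.0409
14 top (array([11.33, -1.67]), 0.905, 28.43, 0.11) scene (array([-7.33,  4.5 ]), 0.778, 25.97, 0.43)
```

View pics/cmp2.png

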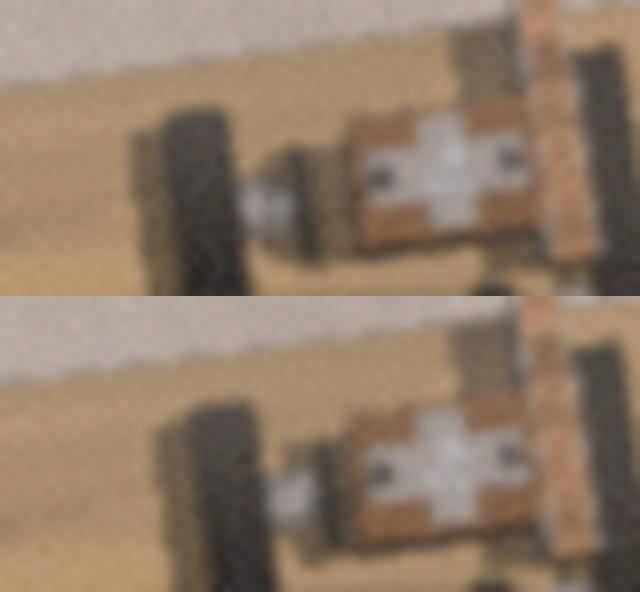

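Emit:
move_arm --pt "0 0 0.01 0 100" --pt "0 0 0.01 0 100" --pt "0 0 0.01 0 100" --pt "0 0 0.01 0 100" --pt "0 0 0.01 0 100" --pt "0 0 0.01 0 75" --pt "0 0 0.01 0 60" --pt "0 0 0.01 0 58" --pt "0 0 0.01 0 58"

```text
t: 18.5
position: [0.4621, -0.1618, 0.0204]
ee_rot: [-0.06, 0.998, -0.0, 0.003]
contact_force: [-1.4, 8.8, 5.4]
gripper_width: 0.0494
```

```bash
python3 look.py 15 && python3 trk.py 8 15; python3 - <<'E'
from h import *
a=[crop(cv2.imread(f'pics/t{n}.png'),235,195,315,232,8) for n in (14,15)]
cv2.imwrite('pics/cmp2.png',np.vstack(a)[:600])
E
```

```text
18.5 [ 0.4621 -0.1618  0.0204] [-5.960e-02  9.982e-01 -3.000e-04  2.800e-03] [-1.4  8.8  5.4] 0.0494
15 top (array([13.33, -1.83]), 0.932, 33.4, 0.01) scene (array([-8.33,  5.33]), 0.721, 29.83, 0.69)
```

View pics/cmp2.png

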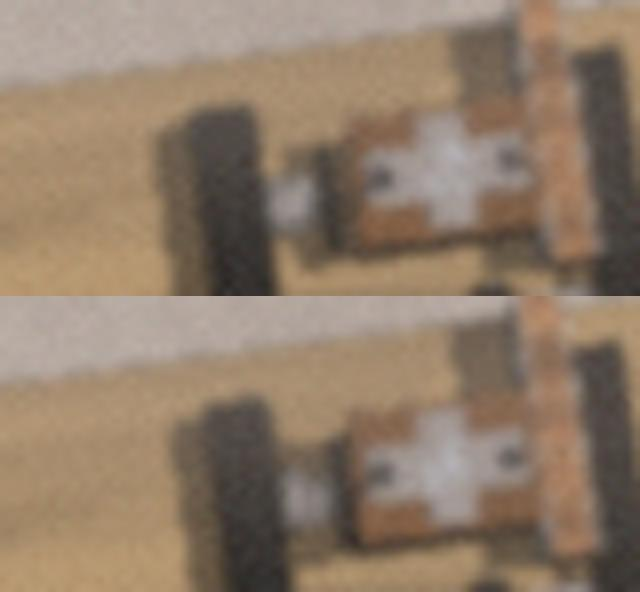

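Emit:
move_arm --pt "0 0 0 0 54" --pt "0 0 0 0 50" --pt "0 0 0 0 47" --pt "0 0 0 0 47" --pt "0 0 0 0 47"

```text
t: 19.27
position: [0.4622, -0.163, 0.0214]
ee_rot: [-0.06, 0.998, -0.001, 0.003]
contact_force: [-1.9, -5.5, 6.3]
gripper_width: 0.0405
```

```bash
python3 look.py 16 && python3 trk.py 8 16; python3 - <<'E'
from h import *
a=[crop(cv2.imread(f'pics/t{n}.png'),235,195,315,232,8) for n in (15,16)]
cv2.imwrite('pics/cmp2.png',np.vstack(a)[:600])
E
```

```text
19.275 [ 0.4622 -0.163   0.0214] [-0.0602  0.9982 -0.001   0.0029] [-1.9 -5.5  6.3] 0.0405
16 top (array([14.17, -2.  ]), 0.932, 35.5, 0.06) scene (array([-9.  ,  5.83]), 0.661, 32.32, 0.8)
```

View pics/cmp2.png

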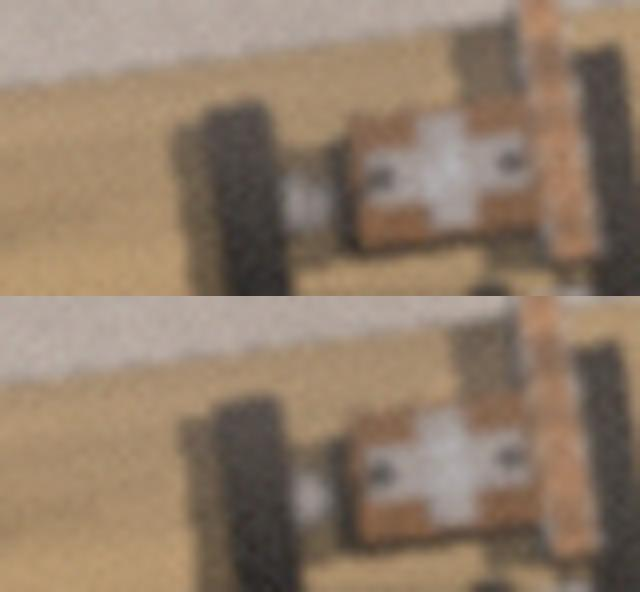

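View pics/v16.png

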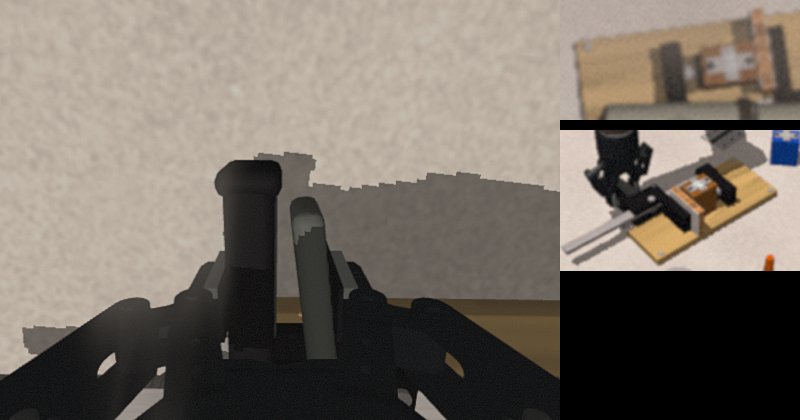

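```bash
python3 - <<'E'
from trk import *
C=cam('top'); ys=np.arange(-45,90,1.0)
prof={}
for n in (8,9,12,13,14,15,16):
    g=cv2.cvtColor(cv2.imread(f'pics/t{n}.png'),cv2.COLOR_BGR2GRAY).astype(np.float32)
    acc=0
    for u in np.arange(42,55,2.):
        P=np.array([O+U*u/1000+V*y/1000+[0,0,.05] for y in ys]); q=proj(C,P).astype(np.float32)
        acc=acc+cv2.remap(g,q[:,0].reshape(1,-1),q[:,1].reshape(1,-1),cv2.INTER_CUBIC)[0]
    prof[n]=acc/7
W=np.full((600,800,3),255,np.uint8)
for i,(n,p) in enumerate(prof.items()):
    y0=80*(i+1)
    pts=np.c_[(ys+45)*5.9,y0-p*.35].astype(int); cv2.polylines(W,[pts],False,(0,0,0),1); cv2.putText(W,str(n),(5,y0-50),0,.5,(0,0,255),1)
for k in range(-40,90,10): cv2.line(W,(int((k+45)*5.9),0),(int((k+45)*5.9),600),(200,200,200),1); cv2.putText(W,str(k),(int((k+45)*5.9),595),0,.4,(255,0,0),1)
cv2.imwrite('pics/prof.png',W)
E
```

View pics/prof.png

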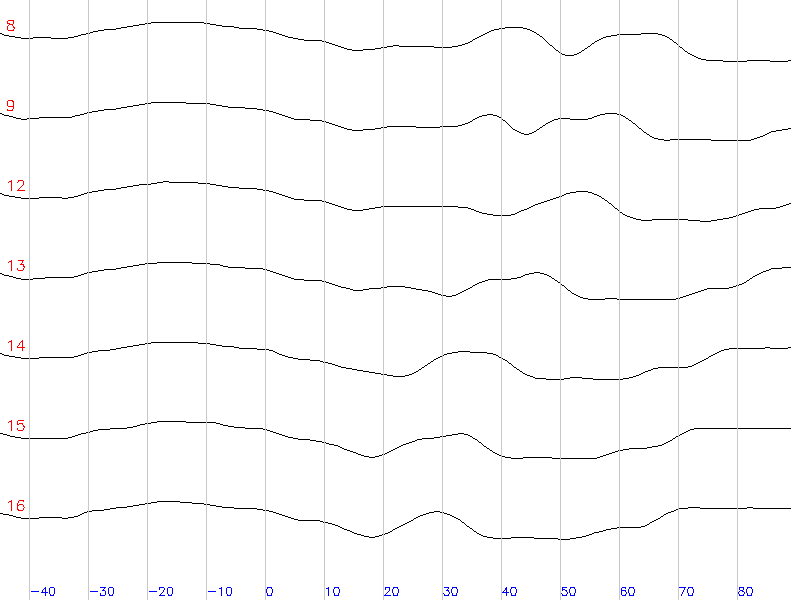

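```bash
cat > gap.py <<'E'
from trk import *
import sys
C=cam('top'); ys=np.arange(-45,100,.25)
def prof(n,lo=40,hi=57):
    g=cv2.cvtColor(cv2.imread(f'pics/t{n}.png'),cv2.COLOR_BGR2GRAY).astype(np.float32)
    acc=[]
    for u in np.arange(lo,hi,1.5):
        P=np.array([O+U*u/1000+V*y/1000+[0,0,.05] for y in ys]); q=proj(C,P).astype(np.float32)
        acc.append(cv2.remap(g,q[:,0].reshape(1,-1),q[:,1].reshape(1,-1),cv2.INTER_CUBIC)[0])
    return np.mean(acc,0)
for n in sys.argv[1:]:
    p=prof(n); # jaw: find darkest plateau
    j=np.argmin(np.where(ys>28,cv2.GaussianBlur(p.reshape(1,-1),(41,1),8)[0],1e9)); dark=p[j]
    k=j
    while p[k]<dark+22: k-=1
    edge=ys[k]
    # pad: local min between edge-28 and edge-9
    w=(ys>edge-26)&(ys<edge-9); i=np.argmin(np.where(w,p,1e9))
    # far side of jaw via outer u band
    print(n,'dark %.0f edge %.2f pad %.2f dist %.2f'%(dark,edge,ys[i],edge-ys[i]),'travel',ecc('pics/t8.png',f'pics/t{n}.png','top',(244,208,268,227))[2])
E
python3 gap.py 8 9 12 13 14 15 16
```

```text
8 dark 54 edge 71.50 pad 51.50 dist 20.00 travel 0.0
9 dark 56 edge 64.00 pad 44.25 dist 19.75 travel 7.08
12 dark 53 edge 60.25 pad 40.25 dist 20.00 travel 11.7
13 dark 59 edge 51.50 pad 31.00 dist 20.50 travel 20.06
14 dark 58 edge 43.25 pad 22.75 dist 20.50 travel 28.43
15 dark 61 edge 38.00 pad 18.25 dist 19.75 travel 33.4
16 dark 61 edge 35.00 pad 18.25 dist 16.75 travel 35.5
```

Emit:
move_arm --pt "0 0 0.02 0 100" --pt "0 0 0.02 0 100" --pt "0 0 0.02 0 100" --pt "0 0 0.02 0 100" --pt "0 0 0.02 0 100"

```text
t: 20.05
position: [0.4623, -0.163, 0.0204]
ee_rot: [-0.06, 0.998, -0.001, 0.003]
contact_force: [0.1, 0.7, 0.3]
gripper_width: 0.0853
```

```bash
python3 look.py 17 && python3 gap.py 17
```

```text
20.05 [ 0.4623 -0.163   0.0204] [-0.0602  0.9982 -0.0011  0.003 ] [0.1 0.7 0.3] 0.0853
17 dark 62 edge 36.25 pad 18.25 dist 18.00 travel 34.68
```

View pics/v17.png

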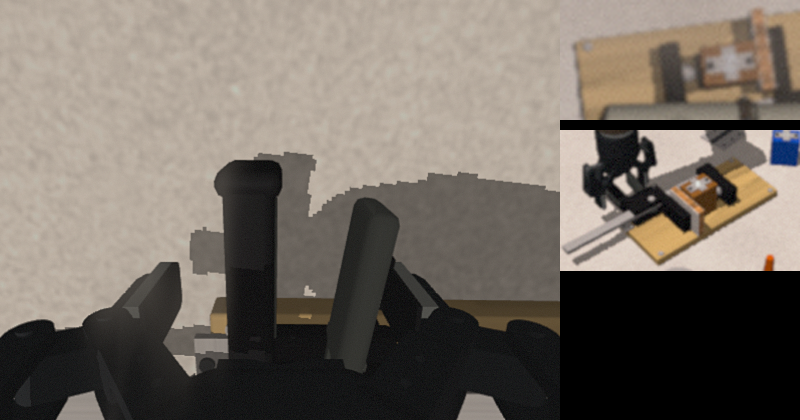

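Emit:
move_arm --pt "0 0 0 0 80" --pt "0 0.02 0 0 66" --pt "0 0.04 0 0 62" --pt "0 0.04 0 0 60" --pt "0 0.04 0 0 60"

```text
t: 20.82
position: [0.4619, -0.1591, 0.021]
ee_rot: [-0.06, 0.998, -0.0, 0.003]
contact_force: [-2.5, 13.0, 8.4]
gripper_width: 0.0513
```

```bash
python3 look.py 18 && python3 gap.py 18
```

```text
20.825 [ 0.4619 -0.1591  0.021 ] [-6.000e-02  9.982e-01 -1.000e-04  3.100e-03] [-2.5 13.   8.4] 0.0513
18 dark 61 edge 32.75 pad 18.25 dist 14.50 travel 37.2
```

```bash
python3 - <<'E'
from trk import *
for box in ((246,209,258,227),(247,209,257,218)):
  print(box,[(n,ecc('pics/t8.png',f'pics/t{n}.png','top',box)[1:3]) for n in (12,13,14,15,16,17,18)])
a=[crop(cv2.imread(f'pics/t{n}.png'),235,195,315,232,8) for n in (14,18)]
cv2.imwrite('pics/cmp2.png',np.vstack(a)[:600])
E
```

```text
(246, 209, 258, 227) [(12, (0.986, 11.29)), (13, (0.989, 19.65)), (14, (0.986, 27.96)), (15, (0.972, 32.99)), (16, (0.976, 36.32)), (17, (0.972, 35.09)), (18, (0.978, 38.43))]
(247, 209, 257, 218) [(12, (0.981, 11.29)), (13, (0.985, 19.65)), (14, (0.982, 27.96)), (15, (0.981, 32.58)), (16, (0.982, 36.38)), (17, (0.977, 34.68)), (18, (0.983, 38.43))]
```

View pics/cmp2.png

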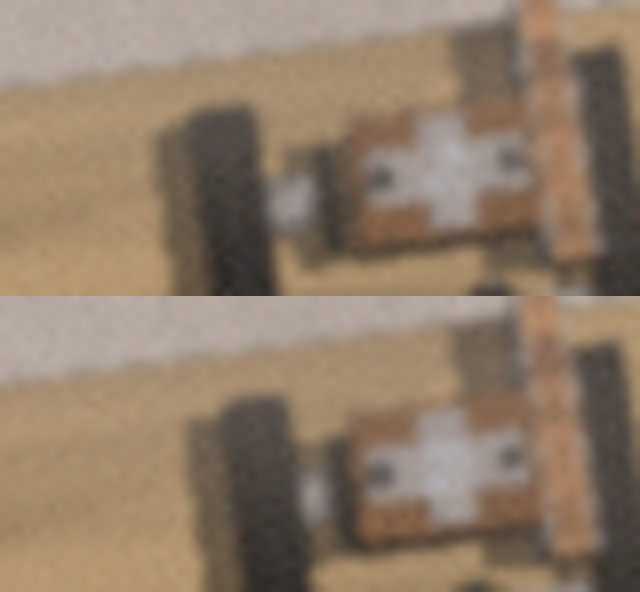

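View pics/v18.png

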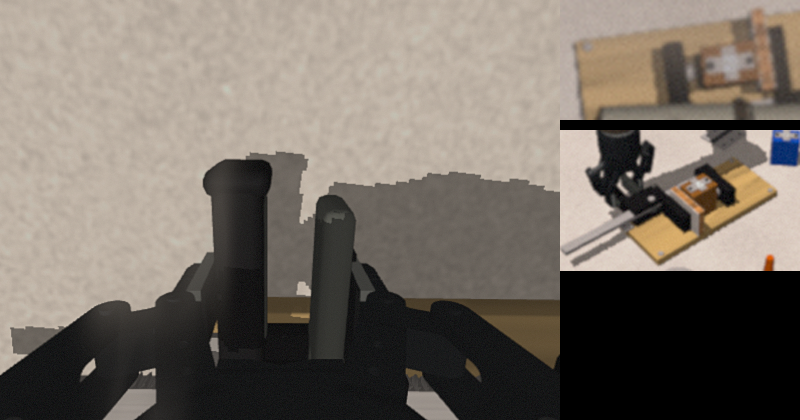

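Emit:
move_arm --pt "0 0 0 0 57" --pt "0 0 0 0 56" --pt "0 0 0 0 56" --pt "0 0 0 0 56"

```text
t: 21.48
position: [0.462, -0.1593, 0.0213]
ee_rot: [-0.06, 0.998, -0.0, 0.003]
contact_force: [-2.3, -0.9, 5.6]
gripper_width: 0.0481
```

```bash
python3 look.py 19 && python3 gap.py 19 && python3 - <<'E'
from trk import *
for box in ((246,209,258,227),(247,209,257,218)):
  print(box,[(n,ecc('pics/t8.png',f'pics/t{n}.png','top',box)[1:3]) for n in (18,19)])
E
```

```text
21.475 [ 0.462  -0.1593  0.0213] [-6.000e-02  9.982e-01 -2.000e-04  3.200e-03] [-2.3 -0.9  5.6] 0.0481
19 dark 63 edge 32.00 pad 18.25 dist 13.75 travel 37.61
(246, 209, 258, 227) [(18, (0.978, 38.43)), (19, (0.975, 39.3))]
(247, 209, 257, 218) [(18, (0.983, 38.43)), (19, (0.982, 39.3))]
```

View pics/v19.png

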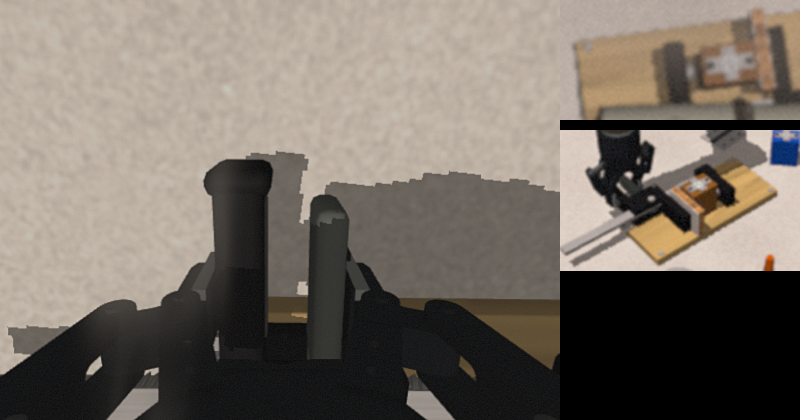

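Emit:
move_arm --pt "0 -0.01 0 0 55" --pt "0 -0.01 0 0 55" --pt "0 -0.01 0 0 55" --pt "0 -0.01 0 0 55"

```text
t: 22.12
position: [0.462, -0.16, 0.0214]
ee_rot: [-0.06, 0.998, -0.0, 0.003]
contact_force: [-1.2, -0.8, 5.1]
gripper_width: 0.0476
```

```bash
python3 look.py 20 && python3 look.py 21 && python3 gap.py 20 21 && python3 - <<'E'
from trk import *
for box in ((246,209,258,227),(247,209,257,218)):
  print(box,[(n,ecc('pics/t8.png',f'pics/t{n}.png','top',box)[1:3]) for n in (19,20,21)])
for b in ((262,190,282,212),):pass
print('block shift px top',ecc('pics/t12.png','pics/t21.png','top',(279,208,302,228)))
a=[crop(cv2.imread('pics/t21.png'),235,195,315,232,8),crop(cv2.imread('pics/s21.png'),225,170,325,216,6.4)[:290]]
cv2.imwrite('pics/cmp3.png',np.vstack(a))
E
```

```text
22.125 [ 0.462  -0.16    0.0214] [-6.000e-02  9.982e-01 -3.000e-04  3.200e-03] [-1.2 -0.8  5.1] 0.0476
22.275 [ 0.4621 -0.1599  0.0214] [-6.000e-02  9.982e-01 -3.000e-04  3.200e-03] [-1.2 -2.4  5.3] 0.0468
20 dark 62 edge 32.75 pad 18.25 dist 14.50 travel 36.79
21 dark 62 edge 32.75 pad 18.25 dist 14.50 travel 36.79
(246, 209, 258, 227) [(19, (0.975, 39.3)), (20, (0.978, 38.43)), (21, (0.976, 38.43))]
(247, 209, 257, 218) [(19, (0.982, 39.3)), (20, (0.985, 38.48)), (21, (0.984, 38.48))]
block shift px top (array([0.17, 0.  ]), 0.99, 0.41, -0.02)
```

View pics/cmp3.png

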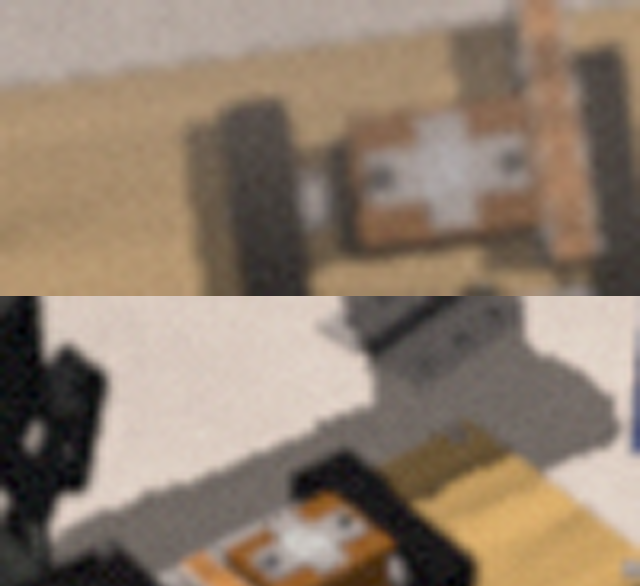

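View pics/s21.png

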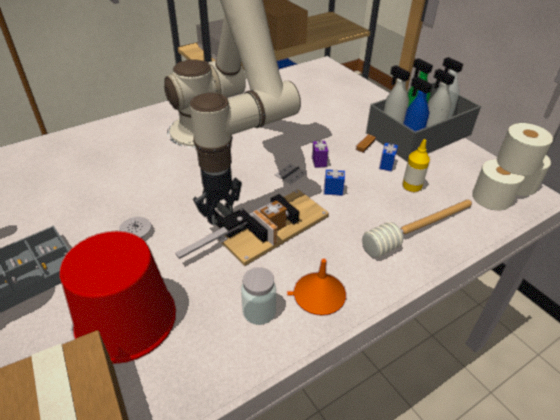

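Emit:
move_arm --pt "0 0 0 0 54" --pt "0 0 0 0 54" --pt "0 0 0 0 54"

```text
t: 22.8
position: [0.4621, -0.1603, 0.0216]
ee_rot: [-0.06, 0.998, -0.0, 0.003]
contact_force: [-1.2, -3.1, 5.3]
gripper_width: 0.0463
```

```bash
python3 look.py 22 && python3 gap.py 22 && python3 - <<'E'
from trk import *
for box in ((246,209,258,227),(247,209,257,218)):
  print(box,[(n,ecc('pics/t8.png',f'pics/t{n}.png','top',box)[1:3]) for n in (19,20,21,22)])
E
```

```text
22.8 [ 0.4621 -0.1603  0.0216] [-6.010e-02  9.982e-01 -5.000e-04  3.200e-03] [-1.2 -3.1  5.3] 0.0463
22 dark 61 edge 32.75 pad 18.00 dist 14.75 travel 36.79
(246, 209, 258, 227) [(19, (0.975, 39.3)), (20, (0.978, 38.43)), (21, (0.976, 38.43)), (22, (0.977, 38.43))]
(247, 209, 257, 218) [(19, (0.982, 39.3)), (20, (0.985, 38.48)), (21, (0.984, 38.48)), (22, (0.985, 38.48))]
```

View pics/v22.png

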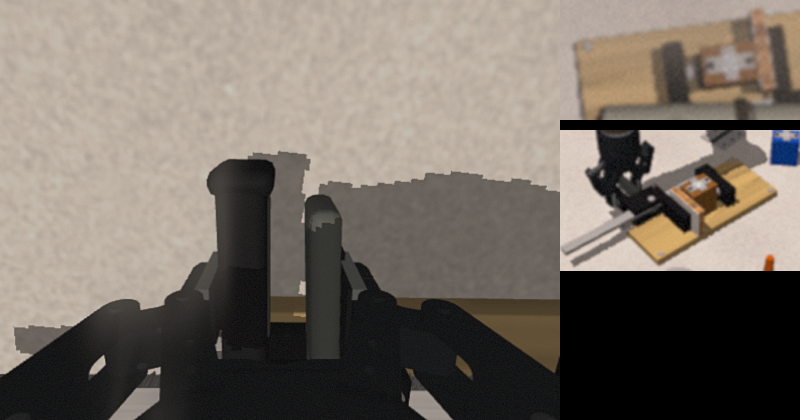

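Emit:
move_arm --pt "0 -0.02 0 0 52" --pt "0 -0.03 0 0 51" --pt "0 -0.03 0 0 51" --pt "0 -0.03 0 0 51"

```text
t: 23.45
position: [0.4622, -0.1615, 0.0219]
ee_rot: [-0.06, 0.998, -0.0, 0.003]
contact_force: [-2.5, 1.0, 8.7]
gripper_width: 0.044
```

```bash
python3 look.py 23 && python3 gap.py 23 && python3 - <<'E'
from trk import *
for box in ((246,209,258,227),(247,209,257,218)):
  print(box,[(n,ecc('pics/t8.png',f'pics/t{n}.png','top',box)[1:3]) for n in (22,23)])
E
```

```text
23.45 [ 0.4622 -0.1615  0.0219] [-6.050e-02  9.982e-01 -4.000e-04  3.100e-03] [-2.5  1.   8.7] 0.044
23 dark 62 edge 32.75 pad 18.25 dist 14.50 travel 37.2
(246, 209, 258, 227) [(22, (0.977, 38.43)), (23, (0.977, 38.43))]
(247, 209, 257, 218) [(22, (0.985, 38.48)), (23, (0.981, 38.48))]
```

Emit:
move_arm --pt "0 -0.01 0.02 0 49" --pt "0 -0.02 0.02 0 48" --pt "0 -0.02 0.02 0 48" --pt "0 -0.02 0.02 0 48"

```text
t: 24.1
position: [0.4623, -0.1626, 0.0222]
ee_rot: [-0.061, 0.998, -0.001, 0.003]
contact_force: [-4.5, -1.7, 15.4]
gripper_width: 0.0416
```

```bash
python3 look.py 24 && python3 gap.py 24 && python3 - <<'E'
from trk import *
for box in ((246,209,258,227),(247,209,257,218)):
  print(box,[(n,ecc('pics/t8.png',f'pics/t{n}.png','top',box)[1:3]) for n in (22,23,24)])
E
```

```text
24.1 [ 0.4623 -0.1626  0.0222] [-6.100e-02  9.981e-01 -7.000e-04  3.200e-03] [-4.5 -1.7 15.4] 0.0416
24 dark 61 edge 32.00 pad 18.00 dist 14.00 travel 37.61
(246, 209, 258, 227) [(22, (0.977, 38.43)), (23, (0.977, 38.43)), (24, (0.975, 39.25))]
(247, 209, 257, 218) [(22, (0.985, 38.48)), (23, (0.981, 38.48)), (24, (0.981, 39.3))]
```

Emit:
move_arm --pt "0 -0.01 0 0 47" --pt "0 -0.01 0 0 47" --pt "0 -0.01 0 0 47" --pt "0 -0.01 0 0 47" --pt "0 -0.01 0 0 47"

```text
t: 24.88
position: [0.4623, -0.1631, 0.0224]
ee_rot: [-0.061, 0.998, -0.001, 0.003]
contact_force: [-1.7, -0.5, 7.2]
gripper_width: 0.0407
```

```bash
python3 look.py 25 && python3 look.py 26 && python3 gap.py 25 26 && python3 - <<'E'
from trk import *
for box in ((246,209,258,227),(247,209,257,218)):
  print(box,[(n,ecc('pics/t8.png',f'pics/t{n}.png','top',box)[1:3]) for n in (24,25,26)])
a=crop(cv2.imread('pics/t26.png'),225,190,325,235,8)
cv2.imwrite('pics/f26.png',a)
E
```

```text
24.875 [ 0.4623 -0.1631  0.0224] [-6.120e-02  9.981e-01 -7.000e-04  3.100e-03] [-1.7 -0.5  7.2] 0.0407
25.025 [ 0.4623 -0.1631  0.0224] [-6.120e-02  9.981e-01 -7.000e-04  3.100e-03] [-2.  -1.7  7.1] 0.0405
25 dark 62 edge 31.75 pad 18.25 dist 13.50 travel 38.08
26 dark 61 edge 31.75 pad 18.25 dist 13.50 travel 38.08
(246, 209, 258, 227) [(24, (0.975, 39.25)), (25, (0.975, 39.66)), (26, (0.975, 39.66))]
(247, 209, 257, 218) [(24, (0.981, 39.3)), (25, (0.981, 39.71)), (26, (0.981, 39.71))]
```

View pics/f26.png

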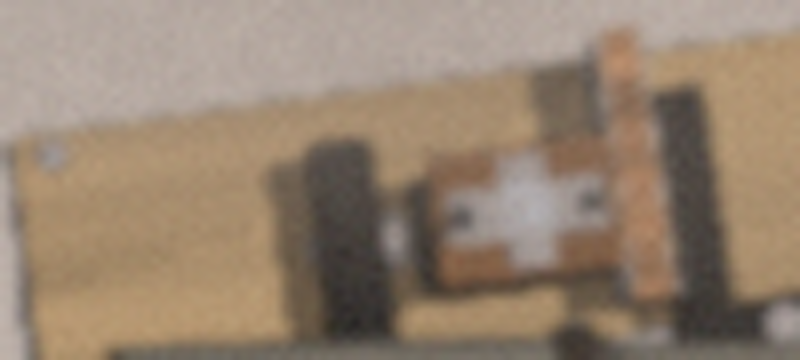

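View pics/v26.png

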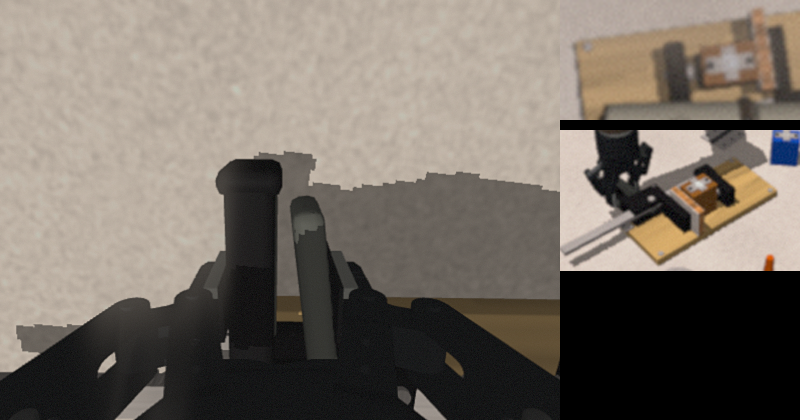

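The pictures show the trigger squeezed home, with the fingers about 40.5 mm apart. The block is flush on the strip and the pad is in about 7 mm. The readings are steady, so I hand in.

```bash
python3 -c "
from rig import close_job
print(close_job())"
```

```text
the job is handed in; nothing more can be done
None
```

I seated the wooden hinge block against the white strip, closed the clamp with its trigger alone, and handed the job in at about 25 s with the trigger held squeezed home.

**Block:** I pressed it gently against the strip and the board, then let it go. From above, its end was flush within about 0.5 mm and its centre about 48 mm from the bar's middle line. Later images showed it shifted by at most 0.4 mm while clamping.

**Last checks:** The fingers stood 40.5 mm apart and the forces were small and steady. The jaw moved in about 39.7 mm, with the pad meeting the block at about 32.5–33 mm. That puts the pad 6.7–7.2 mm in, about half of its 14 mm. The scene view near the end showed nothing else disturbed.

**What did not go cleanly:**
- **Second stroke:** I had opened the fingers only to 68 mm, so the trigger was not let right out before it, and the stroke drew only about 4.5 mm. I opened fully from then on.
- **Last stroke:** I squeezed it in stages. Part-way, the jaw slipped back about 0.9 mm onto the ratchet and was then drawn in again.
- **Jaw travel:** The scene camera read less than the top camera, about 32 mm against 36 mm at the fifth stroke, and its match was poorer. I relied on the top camera.

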